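Hang the table lanterns and set the dimmer wheel

ROBOT

A 6-joint arm with a two-finger parallel gripper is mounted at the origin on a cart in front of the work surface, level with it; the furniture and walls round the work are solid. World frame = base frame: x ahead of the robot, y to its left, z up, the work surface at z = 0. Lengths are in m, angles in degrees, forces in N, time in s.
With the tool pointing down it reaches from about 0.3 to 0.75 m from the base axis. Payload 8.5 kg.
Tool frame: the origin (TCP) lies on the mounting face of the last link; the fingertips stand tip_extent ahead of it and the grasp point (between the pads) lies 155 mm ahead of it (tip_extent is the distance from the TCP to the fingertips, in m); z points along the fingers, y is the line along which they close (so a half turn about z gives the same grasp; the last joint's range is limited). The gripper opens to 85 mm and grips with 20 to 120 N. Pads are 22 mm wide; open, the fingers measure 114 mm over their backs; the gripper's body (76 mm by 85 mm) begins 54 mm behind the grasp point. The pads swing forward as they close: fully open they stand 13 mm farther back than shut.
Start: joints at [-86.018, 21.807, 74.336, -0, 83.858, -12.336], TCP at [0.155, -0.528, 0.405] pointing down, gripper open.
Joint ranges: [-178.18, 178.18], [-50.72, 133.34], [12.68, 142.11], [-81.47, 261.47], [9.98, 163.14], [-165.26, 165.26]. Speed limits (degrees/s): [136.94, 136.94, 180, 180, 180, 180].

INTERFACE

Orientations are given as a 3x3 rotation matrix whose columns are the frame's x, y, z axes.
In Python, from rig import observe, get_image, camera_params, close_job, tip_extent gives the robot as it stands.
- The arm moves only by the shell command python3 -m creep 'ROWS' [FORCE]. ROWS is JSON, a list of rows, each an object with "jaw": the gripper's target within -1 to 1 (shut at 1, half-way at 0, fully open at -1); "travel": the shift along the world's x, y, z in mm, a list of three; "roll": the turn about the world's z in rad. A call has 1 to 12 rows; each row is the pose to reach, as a shift and turn from the pose commanded when the call began; what a row does not reach only later rows make up. A row lasts 1/10 s, in which the tool goes at most 50 mm and 8.59 degrees, less where a joint would pass 70% of its speed; a pose out of reach is approached as far as the arm can. A call with a gripper value outside its range is refused whole. The fingers move at their own pace and stop on an object; FORCE is the grip in N (left out, the last holds). Time passes only in rows, so rows that repeat a pose let the fingers close. It gives the time, the measured TCP pose, the force, the opening and the grip force at its end, in the units of the state.
- observe(): the state, without advancing time (a new reading comes with each control period).
- get_image(name): name is "scene" or "top"; returns (picture, depth): 384x512x3 uint8, red, green, blue; 384x512 float32, m along the optical axis (not along the pixel's ray), 0 where there is no reading.
- camera_params(name): a dict with "mtx" (3x3 intrinsics, pixels), "extrinsics" (4x4, takes a point from camera to world coordinates). Camera axes: x right, y down, z forward; pixel columns grow to the right and rows downward; lengths in m; the calibration is good to about 2 mm. A picture is of the moment at which its call begins. camera_params takes no time and is no camera call.
- close_job(): hands the job in; it is judged then, once.
The state is a dict: "time_s": time; "q": joint angles; "qvel": joint speeds; "joint_efforts": joint torques, N m; "position": TCP position; "tool_rot": TCP orientation; "ft_force": force on the tool from outside, world axes, zero at the start; "wrist_torque": the same for the moment, N m; "grip_width": finger opening in m; "gripper_force": force on a finger pad.
Only numpy, scipy, OpenCV 4.12 (cv2) and the standard library are available. Lean on these libraries where they do the work, as an engineer would, in place of code of your own. Each camera call takes 0.05 s, during which the arm holds its last target. There are 200 camera calls.

TASK

Get the banquet table's lantern rail ready. First turn the dimmer wheel until its red pointer is at the black off mark; leave it there while you hang every lantern that stands on the table by the window in its handle from the rail, one to a peg, with the ball ends of the pegs sticking out in front. When they all hang freely, turn the wheel until its red pointer is at the green mark. Leave the two mills alone.

Things in the scene. Friction and masses are not known exactly. Their poses are not given: they have to be found in the camera images.
- wheel (a joint): Angle of the dimmer wheel (rad), anticlockwise seen from above; 0: pointer on the side roughly away from the robot (the dimmer's own +x); off mark is at -0.9, stops are at -1.25 and 2.6. The wheel lies flat (upright axis), 120 mm in diameter, its top about 60 mm above the table, on a white round housing 132 mm in diameter, fixed. It stays where left (friction 0.06 N m).
- wheel_grip (a point): On the wheel's axis, at the height to grip (80 mm above the table): the middle of a black bar grip across the wheel, 76 mm long, 16 mm thick, standing from 60 to 96 mm above the table. Its x axis runs along the bar, which points at the red pointer.
- pointer (a point): Tip of the red pointer, a tab 7 mm wide on the wheel's rim that hangs down outside the housing, 73 mm from the wheel's axis and 28 mm above the table.
- off_mark (a point): Top of the black off mark, an 8 mm wide block on the housing's side, 73 mm from the wheel's axis, just under the pointer's path; fixed, on the far right of the housing.
- green_mark (a point): Top of the green mark, an 8 mm wide block like the black one, 73 mm from the wheel's axis, somewhere on the far side of the housing, anticlockwise of the black mark; fixed during a run.
- hook_1 (a point): Point on the axis of peg 1 of the lantern rail, counted from the robot's left, 36 mm in front of the cross bar's axis and 52 mm from the centre of the ball at the peg's free end, which points towards the robot. Its x axis runs along the peg from the ball to the bar, y along the bar, z up. Level rod 10 mm thick, ball 18 mm. All pegs start empty; any may be used.
- hook_2 (a point): Point on the axis of peg 2 of the lantern rail, counted from the robot's left, 36 mm in front of the cross bar's axis and 52 mm from the centre of the ball at the peg's free end, which points towards the robot. Its x axis runs along the peg from the ball to the bar, y along the bar, z up. Level rod 10 mm thick, ball 18 mm. All pegs start empty; any may be used.
- hook_3 (a point): Point on the axis of peg 3 of the lantern rail, counted from the robot's left, 36 mm in front of the cross bar's axis and 52 mm from the centre of the ball at the peg's free end, which points towards the robot. Its x axis runs along the peg from the ball to the bar, y along the bar, z up. Level rod 10 mm thick, ball 18 mm. All pegs start empty; any may be used.
- hook_4 (a point): Point on the axis of peg 4 of the lantern rail, counted from the robot's left, 36 mm in front of the cross bar's axis and 52 mm from the centre of the ball at the peg's free end, which points towards the robot. Its x axis runs along the peg from the ball to the bar, y along the bar, z up. Level rod 10 mm thick, ball 18 mm. All pegs start empty; any may be used.
- rail: The lantern rail, fixed to the table: a brass-coloured (orange-gold) cross bar 14 mm thick and 380 mm long on two posts, its axis 120 mm above the table, with four pegs 100 mm apart towards the robot, and a flat dark foot 6 mm high below the bar. Origin on the table under the middle of the bar, y along the bar.
- lantern_a (a point): Table lantern (3 or 4 are present, all alike, each loose on the table): the point lies on its axis, half-way up, 78 mm above its underside. Round cream body with dark ends, 64 mm in diameter, 70 mm high; on top a flat orange-gold handle plate 12 mm thick (along the lantern's x), in all 156 mm high; about 0.18 kg. A half turn about z makes no difference.
- lantern_b (a point): Table lantern (3 or 4 are present, all alike, each loose on the table): the point lies on its axis, half-way up, 78 mm above its underside. The handle plate has a window opening along x, 44 mm wide (y), from 70 mm above the underside to a shallow gabled roof (102 mm at the sides, 110 mm in the middle) under which the peg comes to lie.
- lantern_c (a point): Table lantern (3 or 4 are present, all alike, each loose on the table): the point lies on its axis, half-way up, 78 mm above its underside. Hold it by the solid finger grip above the window, 36 mm wide (y), 12 mm thick (x), from 116 to 156 mm above the underside, across its thickness, about 140 mm above the underside.
- lantern_d (a point): Table lantern (3 or 4 are present, all alike, each loose on the table): the point lies on its axis, half-way up, 78 mm above its underside. Hung, its point is 27 mm under the peg's axis and its underside 15 mm above the table; the peg goes through the window along the lantern's x.
- pepper_mill: Dark brown wooden pepper mill, 57 mm in diameter, 174 mm high, on the right; origin at its underside. Leave it alone.
- salt_mill: Light wooden salt mill, 57 mm in diameter, 162 mm high, on the right; origin at its underside. Leave it alone.
There are look-alikes about, which are no part of the job. Leave any blue look-alike of the part that bears lantern_c alone.

How it is judged:
By the outcome, as a careful person would: the job done as asked, in the order asked, and still so for the second after the job is handed in, with the robot touching nothing.
Of lantern_a_body, lantern_b_body, lantern_c_body, lantern_d_body only 3 to 4 are there at a start; the rules pass over those that are not, and their reading is None.
At some moment in a run one of lantern_a_body, lantern_b_body, lantern_c_body, lantern_d_body may be knocked a few centimetres aside while the robot is not near it.
It also fails if it takes over 210 s, if anything falls off the work surface, if the arm or the gripper's body presses on something with over 40 N, if the wrist force passes 120 N, or if a joint passes its speed limit or range.

## Working session

There is one attempt and no reset: what is moved stays moved. The work goes in short steps, Python scripts to look and compute and a shell command to move; the robot and the scene stay as the last step left them, time stands still between calls to the robot, and variables do not carry over. Pictures are saved under pics/ and viewed, at most 14 in all, crops included, and the job is handed in when it is done.

```bash
ls; mkdir -p pics; cat > h.py <<'E'
import numpy as np, cv2
from rig import observe, get_image, camera_params, tip_extent
def cloud(name):
    im,d=get_image(name); p=camera_params(name); K=np.array(p["mtx"]); T=np.array(p["extrinsics"])
    v,u=np.mgrid[:384,:512]
    P=np.stack([(u-K[0,2])/K[0,0]*d,(v-K[1,2])/K[1,1]*d,d],-1)@T[:3,:3].T+T[:3,3]
    P[d<=0]=np.nan
    return im,P
def save(im,f): cv2.imwrite('pics/'+f,cv2.resize(im[:,:,::-1],(800,600),interpolation=cv2.INTER_CUBIC))
E
python3 - <<'E'
from h import *
o=observe(); print(o,tip_extent)
for n in("scene","top"):
    im,P=cloud(n); save(im,n+'0.png'); np.savez('c_'+n,im=im,P=P); print(np.array(camera_params(n)["extrinsics"]).round(3), camera_params(n)["mtx"])
E
```

```text
pics
{'time_s': 0.0, 'q': array([-8.60192462e+01,  2.18392959e+01,  7.43856401e+01,  4.90811410e-04,
        8.38570002e+01, -1.23363909e+01]), 'qvel': array([-0.04403204, -0.06485532,  0.18138661,  0.0864191 , -0.06938584,
       -0.09360491]), 'joint_efforts': array([-1.98716829e-03, -4.48466027e+01, -2.31274992e+01, -3.07172713e-04,
        4.91162325e-03, -8.19867097e-06]), 'position': array([ 0.15451363, -0.5277933 ,  0.40412226]), 'tool_rot': array([[ 9.59721538e-01,  2.80952950e-01, -9.07798980e-05],
       [ 2.80952790e-01, -9.59720529e-01,  1.42719684e-03],
       [ 3.13851831e-04, -1.39521641e-03, -9.99998977e-01]]), 'ft_force': array([-0.02533059, -0.10207872, -0.11581322]), 'wrist_torque': array([-0.02508473,  0.01503634,  0.02050175]), 'gripper_force': 0.0, 'grip_width': 0.08592204035912616} 0.1734
[[-0.772 -0.316  0.551 -0.288]
 [-0.635  0.356 -0.686  1.09 ]
 [ 0.021 -0.879 -0.476  0.815]
 [ 0.     0.     0.     1.   ]] [[491.98640449   0.         256.74063007]
 [  0.         491.98640449 187.61535938]
 [  0.           0.           1.        ]]
[[-0.012 -0.991  0.134  0.337]
 [-1.     0.011 -0.01   0.053]
 [ 0.008 -0.134 -0.991  1.368]
 [ 0.     0.     0.     1.   ]] [[449.16814065   0.         269.77453801]
 [  0.         449.16814065 192.47028618]
 [  0.           0.           1.        ]]
```

View pics/scene0.png

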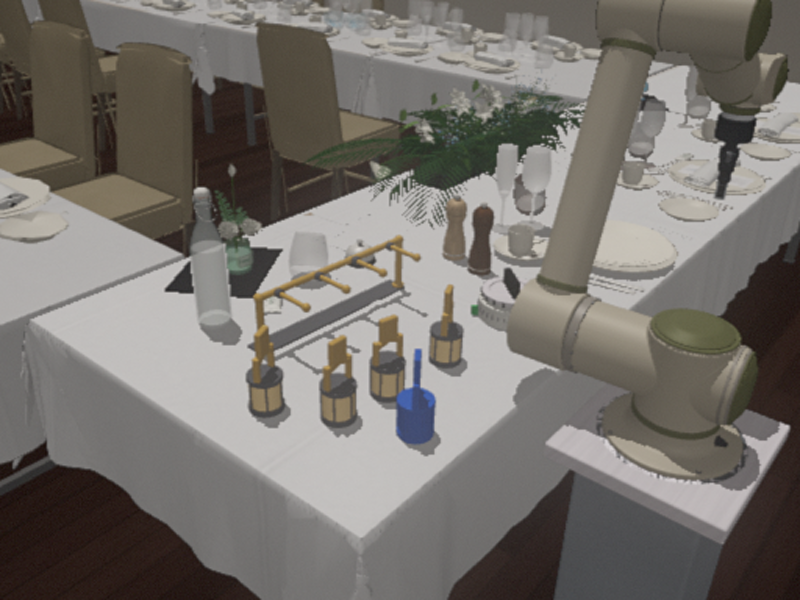

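View pics/top0.png

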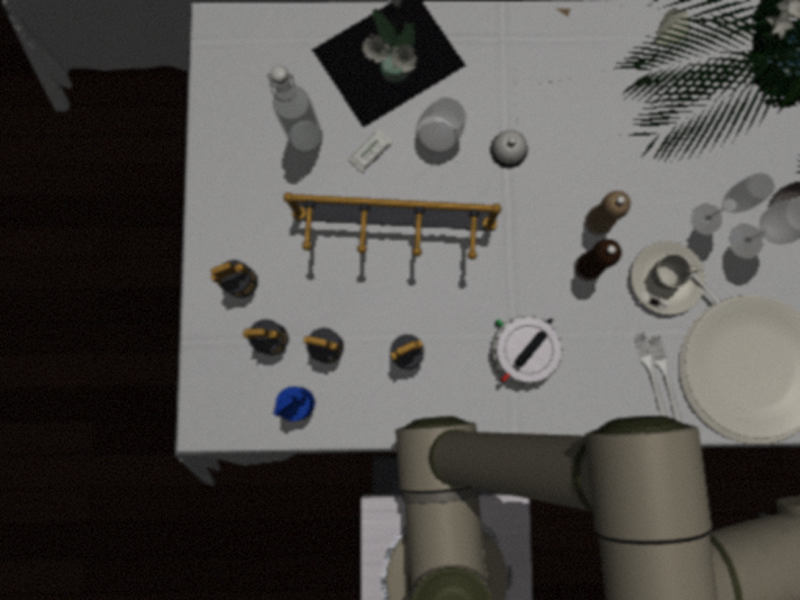

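The pictures show four gold lanterns (top view ≈(235,278), (266,337), (323,346), (406,352)) and a blue look-alike at (294,403). The rail has pegs at x≈308, 363, 418 and 473. The wheel is at (528,350), with its red pointer at (503,380), black mark at (550,321) and green mark at (499,323).

```bash
cat >> h.py <<'E'
def lanterns(data):
    """gold grip plate points z .118-.165 from both clouds -> clusters"""
    pts=[]
    for im,P in data:
        hsv=cv2.cvtColor(im,cv2.COLOR_RGB2HSV); 
        m=(hsv[...,0]>8)&(hsv[...,0]<28)&(hsv[...,1]>110)&(hsv[...,2]>50)&(P[...,2]>.12)&(P[...,2]<.25)&(P[...,0]>.2)&(P[...,0]<.8)&(abs(P[...,1])<.5)
        pts.append(P[m])
    return pts
def pca(p):
    c=np.median(p[:,:2],0); w,v=np.linalg.eigh(np.cov((p[:,:2]-c).T)); a=v[:,1]
    t=(p[:,:2]-c)@a; s=(p[:,:2]-c)@v[:,0]; f=lambda x:np.percentile(x,[2,98])
    mid=c+a*f(t).mean()+v[:,0]*f(s).mean()
    return mid,np.degrees(np.arctan2(a[1],a[0])),np.ptp(f(t)),np.ptp(f(s))
E
python3 - <<'E'
from h import *
D={n:np.load(f'c_{n}.npz') for n in('top','scene')}
for n in D:
    im,P=D[n]['im'],D[n]['P']
    p=lanterns([(im,P)])[0]
    # cluster
    from scipy.cluster.hierarchy import fcluster,linkage
    q=p[p[:,2]>.128]; 
    l=fcluster(linkage(q[:,:2],'single'),.02,'distance')
    for k in set(l):
        s=q[l==k]
        if len(s)>6: print(n,len(s),[np.round(x,3) for x in pca(s)],s[:,2].min().round(3),s[:,2].max().round(3))
    r=p[(p[:,2]<.128)&(p[:,0]>.5)]
    print('n rail',len(r))
im,P=D['top']['im'],D['top']['P']
Z=P[...,2]
hsv=cv2.cvtColor(im,cv2.COLOR_RGB2HSV);
def rep(nm,m):
    if m.sum(): v,u=np.nonzero(m); print(nm,m.sum(),np.median(P[m],0).round(4),u.mean(),v.mean())
v,u=np.mgrid[:384,:512]
box=(abs(u-338)<32)&(abs(v-224)<32)
rep('red',box&((hsv[...,0]<8)|(hsv[...,0]>172))&(hsv[...,1]>120))
rep('green',box&(hsv[...,0]>45)&(hsv[...,0]<85)&(hsv[...,1]>100))
rep('dark',box&(hsv[...,2]<60)&(Z<.05))
bar=box&(hsv[...,2]<70)&(Z>.08); rep('bar',bar); print(pca(P[bar]))
w=box&(Z>.05)&(Z<.075); rep('wheeltop',w)
x,y=P[w][:,0],P[w][:,1]; print('wheel ext',np.percentile(x,[1,99]),np.percentile(y,[1,99]))
print(cv2.minEnclosingCircle((P[w][:,:2]*1000).astype(np.float32)))
# rail: gold pixels
g=(hsv[...,0]>8)&(hsv[...,0]<28)&(hsv[...,1]>110)&(v>115)&(v<175)&(u>175)&(u<330)
np.set_printoptions(suppress=True,precision=4)
b=g&(v<138)&(u>195)&(u<310); rep('bar',b)
q=P[b]; A=np.c_[q[:,1],np.ones(len(q))]; print('fit x=ay+b',np.linalg.lstsq(A,q[:,0],rcond=None)[0], np.percentile(q[:,2],[5,50,95]))
q=P[g]; print('ends y',q[:,1].min(),q[:,1].max())
for uu in (197,232,267,303):
    m=g&(abs(u-uu)<8)&(v>141); rep(uu,m); print(P[m][:,0].min(), np.percentile(P[m][:,2],90))
E
```

```text
top 11 [array([ 0.6  , -0.052]), np.float64(170.978), np.float64(0.03), np.float64(0.008)] 0.128 0.131
top 10 [array([0.621, 0.146]), np.float64(173.92), np.float64(0.042), np.float64(0.005)] 0.128 0.132
top 107 [array([0.669, 0.093]), np.float64(86.725), np.float64(0.382), np.float64(0.043)] 0.128 0.134
top 63 [array([0.419, 0.069]), np.float64(113.517), np.float64(0.034), np.float64(0.011)] 0.128 0.161
top 55 [array([0.562, 0.392]), np.float64(115.321), np.float64(0.033), np.float64(0.009)] 0.129 0.16
top 64 [array([0.433, 0.224]), np.float64(78.05), np.float64(0.034), np.float64(0.012)] 0.132 0.159
top 64 [array([0.45, 0.33]), np.float64(92.551), np.float64(0.033), np.float64(0.011)] 0.129 0.16
n rail 694
scene 11 [array([0.624, 0.253]), np.float64(177.78), np.float64(0.035), np.float64(0.004)] 0.128 0.131
scene 45 [array([0.681, 0.217]), np.float64(79.135), np.float64(0.148), np.float64(0.047)] 0.128 0.133
scene 15 [array([ 0.677, -0.009]), np.float64(87.199), np.float64(0.069), np.float64(0.008)] 0.128 0.131
scene 24 [array([0.676, 0.083]), np.float64(69.762), np.float64(0.088),
[... 1253 characters left out ...]
LASCL parameter number  4 had an illegal value
 ** On entry to DLASCL parameter number  4 had an illegal value
 ** On entry to DLASCL parameter number  5 had an illegal value
 ** On entry to DLASCL parameter number  4 had an illegal valueTraceback (most recent call last):
  File "<stdin>", line 33, in <module>
    x, resids, rank, s = _umath_linalg.lstsq(a, b, rcond,
                         ~~~~~~~~~~~~~~~~~~~^^^^^^^^^^^^^
                                             signature=signature)
                                             ^^^^^^^^^^^^^^^^^^^^
    raise LinAlgError("SVD did not converge in Linear Least Squares")
numpy.linalg.LinAlgError: SVD did not converge in Linear Least Squares
```

```bash
cat > rail.py <<'E'
from h import *
np.set_printoptions(suppress=True,precision=4)
for n in('top','scene'):
    d=np.load(f'c_{n}.npz'); im,P=d['im'],d['P']; Z=P[...,2]
    hsv=cv2.cvtColor(im,cv2.COLOR_RGB2HSV)
    g=(hsv[...,0]>8)&(hsv[...,0]<28)&(hsv[...,1]>110)&(Z>.1)&(Z<.14)
    q=P[g]; b=q[(q[:,0]>.66)&(q[:,0]<.72)&(q[:,1]>-.08)&(q[:,1]<.28)&(q[:,2]>.115)]
    k=np.polyfit(b[:,1],b[:,0],1); k=np.polyfit(b[abs(b[:,0]-np.polyval(k,b[:,1]))<.01][:,1],b[abs(b[:,0]-np.polyval(k,b[:,1]))<.01][:,0],1)
    print(n,'bar x=',k,'yaw',np.degrees(np.arctan(-k[0])),np.percentile(b[:,2],[10,50,90]))
    e=q[abs(q[:,0]-np.polyval(k,q[:,1]))<.012]; print('bar y range',np.sort(e[:,1])[[0,3,-4,-1]])
    pg=q[(q[:,0]<np.polyval(k,q[:,1])-.02)&(q[:,0]>.57)&(q[:,1]<.3)]
    for y0 in np.arange(-.10,.36,.02):
        s=pg[(pg[:,1]>=y0)&(pg[:,1]<y0+.02)]
        if len(s)>3: print(round(y0,2),len(s),s.min(0),np.median(s,0),s.max(0))
d=np.load('c_top.npz'); im,P=d['im'],d['P']; hsv=cv2.cvtColor(im,cv2.COLOR_RGB2HSV)
rel=P[...,:2]-[.4195,-.156]; r=np.hypot(rel[...,0],rel[...,1]); a=np.degrees(np.arctan2(rel[...,1],rel[...,0]))
m=(r>.064)&(r<.085)&(P[...,2]>.012)&(hsv[...,2]<70)
for s in np.c_[P[m],np.degrees(a[m]*0)+a[m],im[m]][::1]: print(s.round(3))
b=(hsv[...,0]>105)&(hsv[...,0]<130)&(hsv[...,1]>150)&(P[...,2]>.03); print('blue',np.nanmin(P[b],0),np.nanmax(P[b],0))
E
python3 rail.py
```

```text
top bar x= [0.0648 0.6791] yaw -3.7091970311664015 [0.1212 0.1253 0.1288]
bar y range [-0.3005 -0.1015  0.2843  0.2875]
-0.06 74 [ 0.5838 -0.059   0.1169] [ 0.6187 -0.0525  0.1247] [ 0.6547 -0.0456  0.1308]
0.04 73 [0.5908 0.0406 0.1175] [0.6254 0.0467 0.1244] [0.6606 0.0527 0.1318]
0.14 75 [0.5959 0.1402 0.1179] [0.6302 0.1456 0.1241] [0.6678 0.1515 0.1316]
0.24 76 [0.6044 0.241  0.1166] [0.6369 0.245  0.1244] [0.6749 0.2527 0.1309]
scene bar x= [0.0684 0.6787] yaw -3.9156026894216582 [0.124  0.127  0.1301]
bar y range [-0.0985 -0.0913  0.2896  0.2918]
-0.06 27 [ 0.5847 -0.056   0.1227] [ 0.6175 -0.0502  0.1254] [ 0.6487 -0.0441  0.1315]
0.04 33 [0.5916 0.0453 0.1222] [0.625  0.0491 0.1265] [0.6614 0.0579 0.1294]
0.14 37 [0.5964 0.1408 0.1226] [0.6275 0.1501 0.1267] [0.6636 0.1567 0.1328]
0.24 43 [0.6005 0.2436 0.1223] [0.6304 0.2509 0.1269] [0.6748 0.2564 0.1314]
[  0.477  -0.204   0.027 -39.923  44.     45.     45.   ]
[  0.478  -0.208   0.022 -41.921  54.     51.     52.   ]
[  0.475  -0.205   0.021 -41.737  68.     68.     68.   ]
[ 0.473 -0.106  0.018 43.11  35.    60.    39.  
[... 847 characters left out ...]
 0.362  -0.109   0.039 141.132  69.     51.     49.   ]
[  0.362  -0.127   0.017 153.311  61.     59.     59.   ]
[  0.362  -0.128   0.031 154.317  56.     55.     53.   ]
[  0.359  -0.135   0.022 161.074  58.     59.     55.   ]
[  0.358  -0.136   0.035 162.072  58.     58.     55.   ]
[  0.356  -0.148   0.013 173.092  60.     59.     57.   ]
[  0.356  -0.15    0.023 174.469  56.     55.     54.   ]
[  0.355  -0.15    0.041 174.78   60.     58.     57.   ]
[  0.355  -0.153   0.044 176.904  65.     65.     63.   ]
[   0.355   -0.156    0.04  -179.901   67.      68.      64.   ]
[   0.355   -0.159    0.037 -176.908   68.      65.      62.   ]
blue [0.2976 0.248  0.0316] [0.3544 0.3071 0.1627]
```

```bash
python3 -m creep '[{"jaw":-1,"travel":[22,31,0],"roll":0.14},{"jaw":-1,"travel":[44,62,0],"roll":0.28},{"jaw":-1,"travel":[66,93,0],"roll":0.42},{"jaw":-1,"travel":[88,124,0],"roll":0.56},{"jaw":-1,"travel":[110,155,0],"roll":0.70},{"jaw":-1,"travel":[132,186,0],"roll":0.84},{"jaw":-1,"travel":[155,217,0],"roll":0.98},{"jaw":-1,"travel":[177,248,0],"roll":1.12},{"jaw":-1,"travel":[199,279,0],"roll":1.26},{"jaw":-1,"travel":[221,310,0],"roll":1.40},{"jaw":-1,"travel":[243,341,0],"roll":1.54},{"jaw":-1,"travel":[265,372,0],"roll":1.68}]' 40
```

```text
time_s: 1.3
position: [0.4201, -0.1544, 0.4046]
tool_rot: [[-0.389, 0.921, -0.0], [0.921, 0.389, 0.0], [0.0, -0.0, -1.0]]
ft_force: [-0.0, -0.1, -0.1]
grip_width: 0.0853
gripper_force: 0.0
```

```bash
python3 -m creep '[{"jaw":-1,"travel":[0,0,-20],"roll":0.14},{"jaw":-1,"travel":[0,0,-40],"roll":0.28},{"jaw":-1,"travel":[0,0,-60],"roll":0.42},{"jaw":-1,"travel":[0,0,-60],"roll":0.456},{"jaw":-1,"travel":[0,0,-60],"roll":0.456},{"jaw":-1,"travel":[0,0,-60],"roll":0.456}]'
```

```text
time_s: 1.9
position: [0.4196, -0.1559, 0.3449]
tool_rot: [[-0.75, 0.661, 0.0], [0.661, 0.75, -0.0], [-0.0, 0.0, -1.0]]
ft_force: [0.3, 0.0, -0.2]
grip_width: 0.0852
gripper_force: 0.0
```

```bash
python3 -m creep '[{"jaw":-1,"travel":[0,0,-40],"roll":0},{"jaw":-1,"travel":[0,0,-80],"roll":0},{"jaw":-1,"travel":[0,0,-106],"roll":0},{"jaw":-1,"travel":[0,0,-106],"roll":0},{"jaw":1,"travel":[0,0,-106],"roll":0},{"jaw":1,"travel":[0,0,-106],"roll":0},{"jaw":1,"travel":[0,0,-106],"roll":0},{"jaw":1,"travel":[0,0,-106],"roll":0},{"jaw":1,"travel":[0,0,-106],"roll":0},{"jaw":1,"travel":[0,0,-106],"roll":0}]'
```

```text
time_s: 2.9
position: [0.4195, -0.1559, 0.2394]
tool_rot: [[-0.751, 0.66, 0.001], [0.66, 0.751, -0.001], [-0.001, -0.0, -1.0]]
ft_force: [-1.4, 0.9, 6.0]
grip_width: 0.0156
gripper_force: 40.2
```

```bash
python3 -m creep '[{"jaw":1,"travel":[0,0,0],"roll":-0.13},{"jaw":1,"travel":[0,0,0],"roll":-0.26},{"jaw":1,"travel":[0,0,0],"roll":-0.39},{"jaw":1,"travel":[0,0,0],"roll":-0.52},{"jaw":1,"travel":[0,0,0],"roll":-0.65},{"jaw":1,"travel":[0,0,0],"roll":-0.78},{"jaw":1,"travel":[0,0,0],"roll":-0.91},{"jaw":1,"travel":[0,0,0],"roll":-1.04},{"jaw":1,"travel":[0,0,0],"roll":-1.17},{"jaw":1,"travel":[0,0,0],"roll":-1.30},{"jaw":1,"travel":[0,0,0],"roll":-1.43},{"jaw":1,"travel":[0,0,0],"roll":-1.56}]'
```

```text
time_s: 4.1
position: [0.4221, -0.1557, 0.2395]
tool_rot: [[0.657, 0.754, 0.01], [0.754, -0.657, -0.001], [0.006, 0.009, -1.0]]
ft_force: [26.2, 9.5, -8.9]
grip_width: 0.0153
gripper_force: 39.1
```

```bash
python3 -m creep '[{"jaw":1,"travel":[0,0,0],"roll":-0.13},{"jaw":1,"travel":[0,0,0],"roll":-0.26},{"jaw":1,"travel":[0,0,0],"roll":-0.39},{"jaw":1,"travel":[0,0,0],"roll":-0.52},{"jaw":1,"travel":[0,0,0],"roll":-0.65},{"jaw":1,"travel":[0,0,0],"roll":-0.78},{"jaw":1,"travel":[0,0,0],"roll":-0.91},{"jaw":1,"travel":[0,0,0],"roll":-1.04},{"jaw":1,"travel":[0,0,0],"roll":-1.17},{"jaw":1,"travel":[0,0,0],"roll":-1.30},{"jaw":1,"travel":[0,0,0],"roll":-1.43},{"jaw":1,"travel":[0,0,0],"roll":-1.56}]'
```

```text
time_s: 5.3
position: [0.4224, -0.1585, 0.2396]
tool_rot: [[0.762, -0.648, 0.011], [-0.648, -0.762, -0.009], [0.014, -0.0, -1.0]]
ft_force: [17.0, -17.3, -16.4]
grip_width: 0.0154
gripper_force: 39.3
```

```bash
python3 -m creep '[{"jaw":-1,"travel":[0,0,0],"roll":0},{"jaw":-1,"travel":[0,0,0],"roll":0},{"jaw":-1,"travel":[0,0,0],"roll":0},{"jaw":-1,"travel":[0,0,0],"roll":0},{"jaw":-1,"travel":[0,0,40],"roll":0},{"jaw":-1,"travel":[0,0,80],"roll":0},{"jaw":-1,"travel":[0,0,110],"roll":0},{"jaw":-1,"travel":[0,40,110],"roll":0},{"jaw":-1,"travel":[0,80,110],"roll":0},{"jaw":-1,"travel":[0,120,110],"roll":0},{"jaw":-1,"travel":[0,170,110],"roll":0},{"jaw":-1,"travel":[0,170,110],"roll":0}]'; cat > wheel.py <<'E'
from h import *
import sys
im,P=cloud('top')
cv2.imwrite('pics/'+sys.argv[1],cv2.resize(im[184:264,290:390,::-1],(800,640),interpolation=cv2.INTER_CUBIC)[:600])
hsv=cv2.cvtColor(im,cv2.COLOR_RGB2HSV); Z=P[...,2]; v,u=np.mgrid[:384,:512]
box=(abs(u-338)<34)&(abs(v-224)<34)
w=box&(Z>.055)&(Z<.068)&(hsv[...,1]<80)
c=w.astype(np.uint8); pts=np.argwhere(w)
q=P[w][:,:2]; h=cv2.convexHull((q*1000).astype(np.float32)); print('centre by hull ellipse',cv2.fitEllipse(h))
bar=box&(hsv[...,2]<70)&(Z>.085); m,a,l,s=pca(P[bar]); print('bar',m,a,l,s)
red=box&((hsv[...,0]<8)|(hsv[...,0]>172))&(hsv[...,1]>120); print('red',P[red].mean(0),np.c_[u[red],v[red]].mean(0))
g=box&(hsv[...,0]>45)&(hsv[...,0]<85)&(hsv[...,1]>100); print('green',P[g].mean(0),np.c_[u[g],v[g]].mean(0))
print(observe()['time_s'])
E
python3 wheel.py w1.png
```

```text
time_s: 6.5
position: [0.4184, 0.0187, 0.3488]
tool_rot: [[0.77, -0.638, -0.001], [-0.638, -0.77, 0.001], [-0.001, -0.001, -1.0]]
ft_force: [0.2, -0.5, 0.2]
grip_width: 0.0855
gripper_force: 0.0
centre by hull ellipse ((422.8203430175781, -158.8111572265625), (119.58685302734375, 132.27369689941406), 51.08716583251953)
bar [ 0.419752   -0.10846872] 100.39832505195544 0.15002988302666206 0.06245544659811479
red [ 0.47183295 -0.20099601  0.05872626] [352.         205.66666667]
green [ 0.47488909 -0.10848971  0.02183629] [319.         206.28571429]
6.55
```

View pics/w1.png

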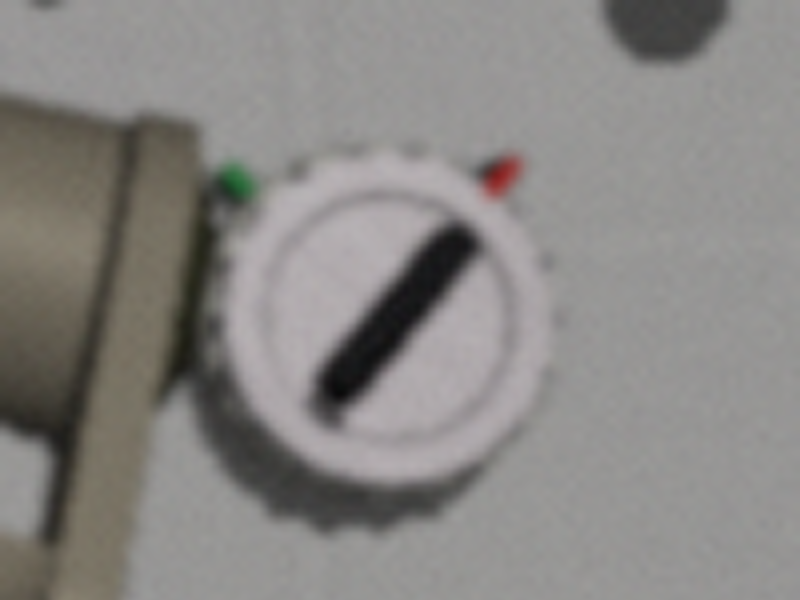

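The wheel's red pointer, at crop (503,175), now sits over the place where the black mark was. I'll compare angles precisely.

```bash
cat > wheel2.py <<'E'
from h import *
np.set_printoptions(suppress=True,precision=4)
z=np.load('c_top.npz'); C=[]
D=[(z['im'],z['P']),cloud('top')]
v,u=np.mgrid[:384,:512]
for im,P in D:
    hsv=cv2.cvtColor(im,cv2.COLOR_RGB2HSV); Z=P[...,2]
    bar=(abs(u-338)<16)&(abs(v-223)<16)&(hsv[...,2]<70)&(Z>.085)&(Z<.11); m,a,l,s=pca(P[bar]); print('bar',m,a,l,s)
    C.append(m)
c=np.mean(C,0); c=C[-1] if 0 else c; print('c',c)
for im,P in D:
    hsv=cv2.cvtColor(im,cv2.COLOR_RGB2HSV); Z=P[...,2]; rel=P[...,:2]-c; r=np.hypot(*np.moveaxis(rel,-1,0)); A=np.degrees(np.arctan2(rel[...,1],rel[...,0]))
    box=(r<.09)&(r>.055)
    red=box&((hsv[...,0]<8)|(hsv[...,0]>172))&(hsv[...,1]>110); print('red',A[red].mean(),A[red].std(),red.sum())
    g=box&(hsv[...,0]>45)&(hsv[...,0]<85)&(hsv[...,1]>80); print('green',A[g].mean(),np.c_[A,r,Z.ravel().reshape(A.shape)][0,0] if 0 else r[g].mean(),g.sum())
    k=(abs(A+41)<12)&(r>.06)&(r<.09)&(hsv[...,2]<110)
    for t in np.argwhere(k): i=tuple(t); print(t[::-1],im[i],P[i],A[i].round(1),r[i].round(4))
E
python3 wheel2.py
```

```text
bar [ 0.4199 -0.1567] 138.59911098157784 0.07130636749357744 0.014358182158893017
bar [ 0.4201 -0.1565] 138.98104515066083 0.0711822511677475 0.013511150649711152
c [ 0.42   -0.1566]
red 139.52034337352802 2.870773197238915 18
green 41.964092927828304 0.07256886576652552 10
[350 204] [101 100 100] [ 0.4833 -0.2069 -0.0022] -38.4 0.0808
[351 204] [80 80 80] [ 0.4802 -0.2043  0.027 ] -38.4 0.0768
[352 204] [71 70 70] [ 0.4805 -0.208   0.0234] -40.4 0.0794
[353 204] [93 93 93] [ 0.4808 -0.2116  0.0207] -42.1 0.082
[349 205] [103 101 101] [ 0.4799 -0.203   0.0011] -37.8 0.0758
[350 205] [73 72 73] [ 0.4776 -0.202   0.0226] -38.2 0.0734
[351 205] [44 45 45] [ 0.4772 -0.2042  0.0269] -39.8 0.0744
[352 205] [54 51 52] [ 0.4776 -0.2082  0.022 ] -41.8 0.0774
[353 205] [89 89 90] [ 0.4775 -0.2111  0.0225] -43.4 0.0793
[350 206] [93 92 93] [ 0.4743 -0.2014  0.0257] -39.5 0.0704
[351 206] [68 68 68] [ 0.4748 -0.2053  0.0208] -41.6 0.0733
[352 206] [72 72 72] [ 0.4743 -0.2076  0.0244] -43.2 0.0745
[353 206] [109 108 107] [ 0.4766 -0.2149  0.0025] -45.9 0.0813
red -40.80188924967283 1.2924911517725612 10
green 41.47905268114193 0.07256728843083717 12
[350 204] [107 107 105] [ 0.4826 -0.2055  0.0048] -38.0 0.0794
[351 204] [96 83 83] [ 0.4806 -0.205   0.0233] -38.6 0.0776
[352 204] [108  66  65] [ 0.4776 -0.2027  0.0508] -38.7 0.0738
[349 205] [107 105 105] [ 0.4795 -0.2024  0.0048] -37.5 0.0751
[350 205] [85 75 74] [ 0.4775 -0.2019  0.0235] -38.2 0.0732
[351 205] [94 45 43] [ 0.4768 -0.2036  0.03  ] -39.6 0.0738
```

```bash
python3 -m creep '[{"jaw":-1,"travel":[0,0,50],"roll":0.14},{"jaw":-1,"travel":[0,0,50],"roll":0.28},{"jaw":-1,"travel":[0,0,50],"roll":0.42},{"jaw":-1,"travel":[0,0,50],"roll":0.56},{"jaw":-1,"travel":[0,0,50],"roll":0.70},{"jaw":-1,"travel":[10,30,50],"roll":0.84},{"jaw":-1,"travel":[20,60,50],"roll":0.98},{"jaw":-1,"travel":[30,90,50],"roll":1.12},{"jaw":-1,"travel":[40,120,50],"roll":1.26},{"jaw":-1,"travel":[50,150,50],"roll":1.40},{"jaw":-1,"travel":[60,180,50],"roll":1.54},{"jaw":-1,"travel":[70,200,50],"roll":1.68}]' 40
python3 -m creep '[{"jaw":-1,"travel":[10,30,0],"roll":0.14},{"jaw":-1,"travel":[20,60,0],"roll":0.28},{"jaw":-1,"travel":[30,90,0],"roll":0.42},{"jaw":-1,"travel":[40,120,0],"roll":0.56},{"jaw":-1,"travel":[50,150,0],"roll":0.70},{"jaw":-1,"travel":[60,170,0],"roll":0.84},{"jaw":-1,"travel":[72,180,0],"roll":0.98},{"jaw":-1,"travel":[72,180,0],"roll":1.02},{"jaw":-1,"travel":[72,180,0],"roll":1.02},{"jaw":-1,"travel":[72,180,0],"roll":1.02}]'
cat > lan.py <<'E'
from h import *
from scipy.cluster.hierarchy import fcluster,linkage
np.set_printoptions(suppress=True,precision=4)
for n in('top','scene'):
    p=lanterns([cloud(n)])[0]; p=p[(p[:,2]<.18)]; q=p[(p[:,2]>.135)]
    l=fcluster(linkage(q[:,:2],'single'),.02,'distance')
    for k in set(l):
        s=q[l==k]
        if len(s)>6: m,a,L,t=pca(s); print(n,len(s),m,round(a%180,1),L.round(3),t.round(3),s[:,2].max().round(3))
o=observe(); print(o['time_s'],o['position'],'yang',np.degrees(np.arctan2(o['tool_rot'][1,1],o['tool_rot'][0,1])),o['q'][5])
E
python3 lan.py
```

```text
time_s: 7.8
position: [0.4905, 0.2143, 0.3985]
tool_rot: [[0.552, 0.834, -0.0], [0.834, -0.552, -0.0], [-0.0, -0.0, -1.0]]
ft_force: [0.3, -0.5, 0.6]
grip_width: 0.0853
gripper_force: 0.0
time_s: 8.8
position: [0.5624, 0.3929, 0.3985]
tool_rot: [[-0.414, 0.91, -0.0], [0.91, 0.414, -0.0], [-0.0, -0.0, -1.0]]
ft_force: [-0.0, 0.6, -0.3]
grip_width: 0.0854
gripper_force: 0.0
top 61 [0.4195 0.069 ] 114.9 0.033 0.011 0.161
top 11 [0.568  0.3789] 13.7 0.009 0.005 0.157
top 63 [0.4332 0.2238] 77.7 0.034 0.012 0.16
top 58 [0.4503 0.3318] 92.1 0.034 0.011 0.16
scene 15 [0.418  0.0733] 116.8 0.023 0.008 0.162
scene 45 [0.5642 0.3946] 114.9 0.032 0.01 0.161
scene 22 [0.4348 0.228 ] 78.8 0.031 0.011 0.161
scene 21 [0.4511 0.3343] 93.0 0.031 0.008 0.161
8.9 [0.5619 0.3933 0.3989] yang 24.515031032161925 0.6075202170585737
```

```bash
python3 -m creep '[{"jaw":-1,"travel":[0,0,-35],"roll":0},{"jaw":-1,"travel":[0,0,-70],"roll":0},{"jaw":-1,"travel":[0,0,-102],"roll":0},{"jaw":-1,"travel":[0,0,-102],"roll":0},{"jaw":1,"travel":[0,0,-102],"roll":0},{"jaw":1,"travel":[0,0,-102],"roll":0},{"jaw":1,"travel":[0,0,-102],"roll":0},{"jaw":1,"travel":[0,0,-102],"roll":0},{"jaw":1,"travel":[0,0,-102],"roll":0},{"jaw":1,"travel":[0,0,-102],"roll":0},{"jaw":1,"travel":[0,0,-87],"roll":0},{"jaw":1,"travel":[0,0,-72],"roll":0}]' 50
```

```text
time_s: 10.1
position: [0.5615, 0.3941, 0.3264]
tool_rot: [[-0.417, 0.909, -0.002], [0.909, 0.417, -0.001], [-0.0, -0.002, -1.0]]
ft_force: [-0.2, -0.6, -1.9]
grip_width: 0.0115
gripper_force: 51.2
```

```bash
python3 -m creep '[{"jaw":1,"travel":[-10,-20,0],"roll":-0.08},{"jaw":1,"travel":[-22,-40,0],"roll":-0.16},{"jaw":1,"travel":[-22,-60,0],"roll":-0.24},{"jaw":1,"travel":[-22,-80,0],"roll":-0.32},{"jaw":1,"travel":[-22,-100,0],"roll":-0.40},{"jaw":1,"travel":[-22,-120,0],"roll":-0.48},{"jaw":1,"travel":[-22,-139,0],"roll":-0.494},{"jaw":1,"travel":[-22,-139,0],"roll":-0.494},{"jaw":1,"travel":[-22,-139,0],"roll":-0.494},{"jaw":1,"travel":[-22,-139,0],"roll":-0.494}]'
cat > look.py <<'E'
from h import *
import sys
f,u0,u1,v0,v1=sys.argv[1],*map(int,sys.argv[2:6])
im,P=cloud('scene'); c=im[v0:v1,u0:u1,::-1]; k=min(800/c.shape[1],600/c.shape[0])
cv2.imwrite('pics/'+f,cv2.resize(c,None,fx=k,fy=k,interpolation=cv2.INTER_CUBIC))
o=observe(); print(o['position'],o['ft_force'],'yang',np.degrees(np.arctan2(o['tool_rot'][1,1],o['tool_rot'][0,1])),o['q'])
E
python3 look.py s1.png 130 290 140 260
```

```text
time_s: 11.1
position: [0.5395, 0.2558, 0.3266]
tool_rot: [[0.063, 0.998, -0.0], [0.998, -0.063, 0.0], [0.0, -0.0, -1.0]]
ft_force: [-0.4, 0.7, -1.1]
grip_width: 0.0113
gripper_force: 51.3
[0.53942251 0.25590558 0.32661842] [-0.26162511 -0.17428378 -1.85725893] yang -3.6063019471120588 [1.40283568e+01 3.01100956e+01 7.37447621e+01 1.14245183e-02
 7.61488633e+01 1.76319239e+01]
```

View pics/s1.png

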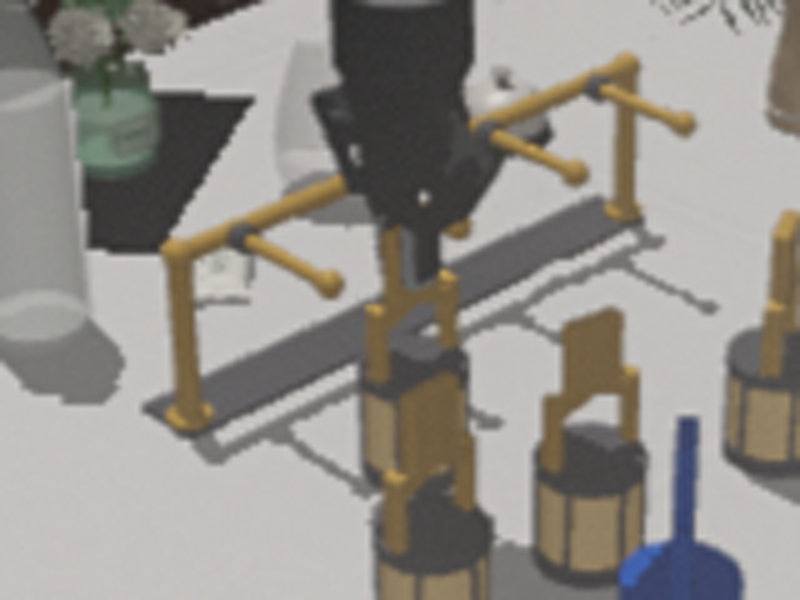

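The held lantern (crop ≈(415,380)) is in front of peg 1, whose ball is at crop (330,285), with its window facing along the peg. I'll insert it now.

```bash
python3 -m creep '[{"jaw":1,"travel":[20,-1,0],"roll":0},{"jaw":1,"travel":[40,-3,0],"roll":0},{"jaw":1,"travel":[48,-3,0],"roll":0},{"jaw":1,"travel":[56,-4,0],"roll":0},{"jaw":1,"travel":[64,-4,0],"roll":0},{"jaw":1,"travel":[72,-5,0],"roll":0},{"jaw":1,"travel":[80,-5,0],"roll":0},{"jaw":1,"travel":[80,-5,0],"roll":0}]'
python3 look.py s2.png 130 290 140 260
```

```text
time_s: 11.95
position: [0.6203, 0.25, 0.3265]
tool_rot: [[0.064, 0.998, 0.0], [0.998, -0.064, -0.0], [0.0, 0.0, -1.0]]
ft_force: [-0.0, 0.5, -2.3]
grip_width: 0.0109
gripper_force: 51.4
[0.61978589 0.25011608 0.32653365] [-0.39262336 -0.14257745 -1.49548434] yang -3.6779510583888024 [1.18510295e+01 3.70592985e+01 6.04700607e+01 5.28630809e-04
 8.24819387e+01 1.55289111e+01]
```

View pics/s2.png

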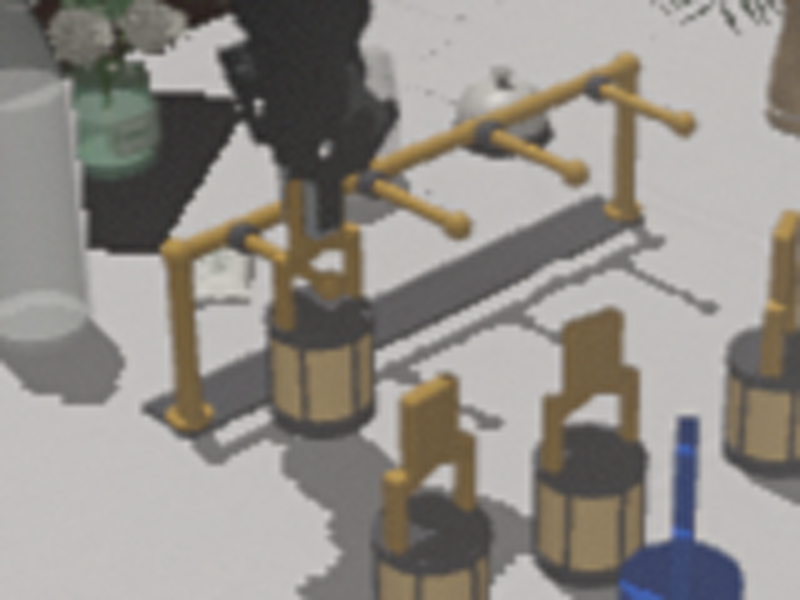

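The ball has come through the window (crop ≈(325,260)) with no contact force. I'll move it in, lower and release.

```bash
python3 -m creep '[{"jaw":1,"travel":[13,-1,0],"roll":0},{"jaw":1,"travel":[26,-2,0],"roll":0},{"jaw":1,"travel":[38,-3,0],"roll":0},{"jaw":1,"travel":[38,-3,0],"roll":0},{"jaw":1,"travel":[38,-3,-5],"roll":0},{"jaw":1,"travel":[38,-3,-9],"roll":0},{"jaw":1,"travel":[38,-3,-12],"roll":0},{"jaw":1,"travel":[38,-3,-14],"roll":0},{"jaw":1,"travel":[38,-3,-14],"roll":0},{"jaw":1,"travel":[38,-3,-14],"roll":0}]'
```

```text
time_s: 13.0
position: [0.6575, 0.2472, 0.3129]
tool_rot: [[0.064, 0.998, 0.0], [0.998, -0.064, 0.0], [0.0, 0.0, -1.0]]
ft_force: [0.0, -0.3, -1.1]
grip_width: 0.0113
gripper_force: 51.3
```

```bash
python3 -m creep '[{"jaw":1,"travel":[0,0,-1],"roll":0},{"jaw":1,"travel":[0,0,-2],"roll":0},{"jaw":1,"travel":[0,0,-2],"roll":0}]'
python3 -m creep '[{"jaw":0.7,"travel":[0,0,0],"roll":0},{"jaw":0.5,"travel":[0,0,0],"roll":0},{"jaw":0.2,"travel":[0,0,0],"roll":0},{"jaw":-0.2,"travel":[0,0,0],"roll":0},{"jaw":-0.6,"travel":[0,0,0],"roll":0},{"jaw":-0.6,"travel":[0,0,0],"roll":0},{"jaw":-0.6,"travel":[0,0,0],"roll":0},{"jaw":-0.6,"travel":[0,0,30],"roll":0},{"jaw":-0.6,"travel":[0,0,70],"roll":0},{"jaw":-0.6,"travel":[0,0,110],"roll":0},{"jaw":-0.6,"travel":[0,0,110],"roll":0}]'
python3 look.py s3.png 130 290 140 260; python3 lan.py
```

```text
time_s: 13.3
position: [0.6574, 0.2472, 0.312]
tool_rot: [[0.064, 0.998, 0.002], [0.998, -0.064, 0.0], [0.0, 0.002, -1.0]]
ft_force: [-1.7, -1.2, 4.7]
grip_width: 0.0111
gripper_force: 52.3
time_s: 14.4
position: [0.6569, 0.2471, 0.4275]
tool_rot: [[0.064, 0.998, 0.011], [0.998, -0.064, 0.002], [0.003, 0.011, -1.0]]
ft_force: [0.2, -0.4, -0.2]
grip_width: 0.0682
gripper_force: 0.0
[0.65715645 0.24716283 0.42390875] [ 0.63335398  0.10527222 -0.67077267] yang -3.6625317558077426 [1.09775062e+01 3.77803901e+01 4.31790160e+01 1.48289552e-03
 9.86839978e+01 1.46399911e+01]
top 59 [0.4195 0.0689] 113.9 0.033 0.011 0.16
top 10 [0.4484 0.3438] 158.6 0.009 0.008 0.157
scene 120 [0.6552 0.2476] 84.3 0.031 0.009 0.176
scene 14 [0.4175 0.074 ] 113.4 0.022 0.007 0.161
scene 44 [0.4496 0.3348] 87.9 0.029 0.008 0.163
14.55 [0.6575 0.2472 0.4198] yang -3.6661150452705 14.639212786149631
```

View pics/s3.png

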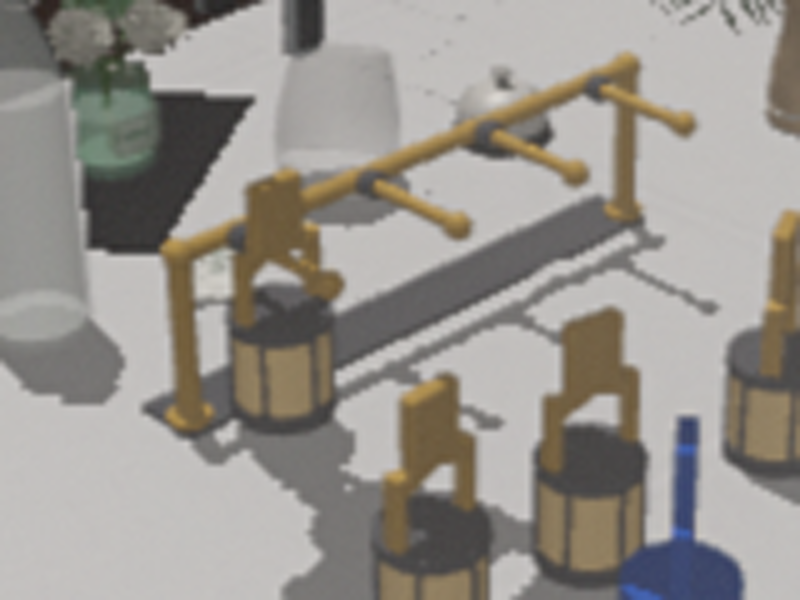

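Lantern 1 hangs on peg 1, its ball visible in front at crop (325,285). Next is lantern 2.

```bash
python3 -m creep '[{"jaw":-1,"travel":[-40,16,0],"roll":0.02},{"jaw":-1,"travel":[-80,33,0],"roll":0.04},{"jaw":-1,"travel":[-120,50,0],"roll":0.06},{"jaw":-1,"travel":[-160,67,0],"roll":0.08},{"jaw":-1,"travel":[-207,86,0],"roll":0.107},{"jaw":-1,"travel":[-207,86,0],"roll":0.107},{"jaw":-1,"travel":[-207,86,-30],"roll":0.107},{"jaw":-1,"travel":[-207,86,-30],"roll":0.107}]'
python3 lan.py
```

```text
time_s: 15.35
position: [0.4501, 0.333, 0.3867]
tool_rot: [[-0.043, 0.999, -0.008], [0.999, 0.043, -0.004], [-0.003, -0.008, -1.0]]
ft_force: [0.6, -0.8, -0.3]
grip_width: 0.0851
gripper_force: 0.0
top 69 [0.6552 0.2446] 86.1 0.035 0.011 0.175
top 62 [0.4195 0.0691] 115.0 0.033 0.011 0.16
top 8 [0.4515 0.3165] 9.7 0.008 0.004 0.157
top 63 [0.4331 0.2235] 77.8 0.034 0.012 0.16
scene 132 [0.6549 0.247 ] 85.7 0.036 0.01 0.176
scene 14 [0.4193 0.071 ] 116.2 0.028 0.007 0.163
scene 29 [0.4341 0.2274] 77.6 0.029 0.01 0.16
scene 20 [0.4504 0.333 ] 93.0 0.033 0.005 0.161
15.45 [0.451 0.333 0.39 ] yang 2.435960539211952 21.910502165925134
```

```bash
python3 -m creep '[{"jaw":-1,"travel":[0,0,-35],"roll":0},{"jaw":-1,"travel":[0,0,-70],"roll":0},{"jaw":-1,"travel":[0,0,-94],"roll":0},{"jaw":-1,"travel":[0,0,-94],"roll":0},{"jaw":1,"travel":[0,0,-94],"roll":0},{"jaw":1,"travel":[0,0,-94],"roll":0},{"jaw":1,"travel":[0,0,-94],"roll":0},{"jaw":1,"travel":[0,0,-94],"roll":0},{"jaw":1,"travel":[0,0,-94],"roll":0},{"jaw":1,"travel":[0,0,-94],"roll":0},{"jaw":1,"travel":[0,0,-79],"roll":0},{"jaw":1,"travel":[0,0,-64],"roll":0}]' 50
python3 -m creep '[{"jaw":1,"travel":[30,0,0],"roll":-0.03},{"jaw":1,"travel":[60,0,0],"roll":-0.06},{"jaw":1,"travel":[85,-10,0],"roll":-0.09},{"jaw":1,"travel":[85,-45,0],"roll":-0.11},{"jaw":1,"travel":[85,-80,0],"roll":-0.11},{"jaw":1,"travel":[85,-115,0],"roll":-0.11},{"jaw":1,"travel":[85,-150,0],"roll":-0.11},{"jaw":1,"travel":[85,-178,0],"roll":-0.11},{"jaw":1,"travel":[85,-178,0],"roll":-0.11},{"jaw":1,"travel":[85,-178,0],"roll":-0.11}]'
python3 look.py s4.png 130 290 140 260; python3 lan.py
```

```text
time_s: 16.65
position: [0.4504, 0.3331, 0.3266]
tool_rot: [[-0.043, 0.999, -0.002], [0.999, 0.043, -0.001], [-0.001, -0.002, -1.0]]
ft_force: [-0.1, -0.6, -1.6]
grip_width: 0.0116
gripper_force: 51.3
time_s: 17.65
position: [0.5356, 0.155, 0.3266]
tool_rot: [[0.068, 0.998, -0.0], [0.998, -0.068, 0.0], [0.0, -0.0, -1.0]]
ft_force: [-1.3, 0.2, -1.6]
grip_width: 0.0115
gripper_force: 51.3
[0.53549376 0.15561717 0.32663547] [-0.20354776 -0.4517955  -1.98230677] yang -3.8351803646465448 [4.03768128e+00 2.64514292e+01 8.03936070e+01 1.81212590e-02
 7.31708738e+01 7.86761518e+00]
top 66 [0.6556 0.2451] 86.5 0.035 0.012 0.179
top 60 [0.4195 0.0691] 115.4 0.033 0.011 0.16
top 8 [0.5308 0.1336] 1.7 0.008 0.006 0.147
scene 115 [0.6544 0.2463] 87.0 0.034 0.01 0.175
scene 16 [0.4192 0.072 ] 117.5 0.03 0.007 0.161
scene 44 [0.5336 0.1569] 86.8 0.056 0.01 0.18
17.8 [0.5354 0.1561 0.3266] yang -3.7677781688686633 7.8561373365928455
```

View pics/s4.png

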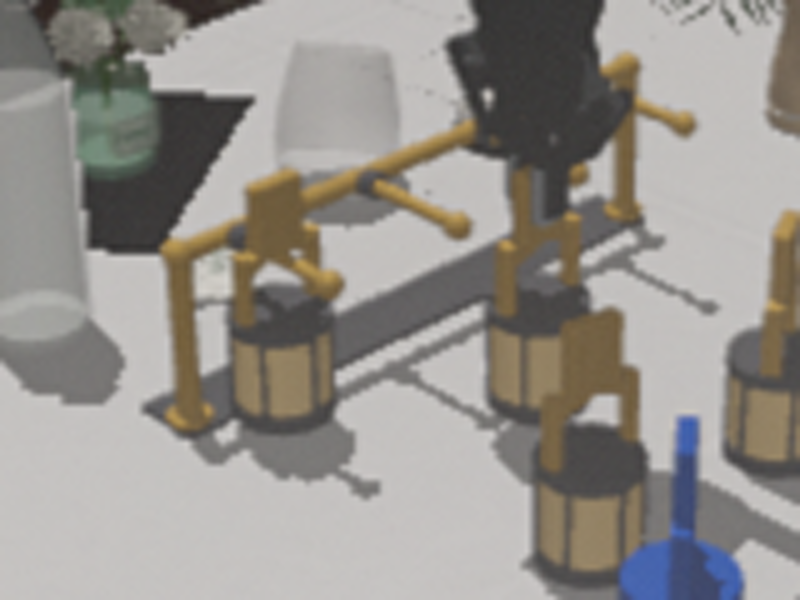

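Same geometry as for peg 1: the lantern is at crop (540,300) and the peg 2 ball at (458,225). I'll insert it in stages.

```bash
python3 -m creep '[{"jaw":1,"travel":[20,-1,0],"roll":0},{"jaw":1,"travel":[40,-3,0],"roll":0},{"jaw":1,"travel":[48,-3,0],"roll":0},{"jaw":1,"travel":[56,-4,0],"roll":0},{"jaw":1,"travel":[64,-4,0],"roll":0},{"jaw":1,"travel":[72,-5,0],"roll":0},{"jaw":1,"travel":[80,-5,0],"roll":0},{"jaw":1,"travel":[80,-5,0],"roll":0}]'

```

```text
time_s: 18.6
position: [0.6163, 0.1501, 0.3266]
tool_rot: [[0.067, 0.998, 0.0], [0.998, -0.067, 0.0], [0.0, 0.0, -1.0]]
ft_force: [-0.7, -0.1, -2.0]
grip_width: 0.0112
gripper_force: 51.3
```

```bash
python3 -m creep '[{"jaw":1,"travel":[13,-1,0],"roll":0},{"jaw":1,"travel":[26,-2,0],"roll":0},{"jaw":1,"travel":[38,-3,0],"roll":0},{"jaw":1,"travel":[38,-3,0],"roll":0},{"jaw":1,"travel":[38,-3,-5],"roll":0},{"jaw":1,"travel":[38,-3,-9],"roll":0},{"jaw":1,"travel":[38,-3,-12],"roll":0},{"jaw":1,"travel":[38,-3,-14],"roll":0},{"jaw":1,"travel":[38,-3,-16],"roll":0},{"jaw":1,"travel":[38,-3,-16],"roll":0}]'
```

```text
time_s: 19.6
position: [0.6531, 0.1473, 0.3122]
tool_rot: [[0.067, 0.998, 0.001], [0.998, -0.067, -0.0], [0.0, 0.001, -1.0]]
ft_force: [-4.4, 0.6, 6.9]
grip_width: 0.0114
gripper_force: 52.6
```

```bash
python3 -m creep '[{"jaw":0.7,"travel":[0,0,0],"roll":0},{"jaw":0.5,"travel":[0,0,0],"roll":0},{"jaw":0.2,"travel":[0,0,0],"roll":0},{"jaw":-0.2,"travel":[0,0,0],"roll":0},{"jaw":-0.6,"travel":[0,0,0],"roll":0},{"jaw":-0.6,"travel":[0,0,0],"roll":0},{"jaw":-0.6,"travel":[0,0,0],"roll":0},{"jaw":-0.6,"travel":[0,0,30],"roll":0},{"jaw":-0.6,"travel":[0,0,70],"roll":0},{"jaw":-0.6,"travel":[0,0,110],"roll":0},{"jaw":-0.6,"travel":[0,0,110],"roll":0}]'
python3 -m creep '[{"jaw":-1,"travel":[-40,16,0],"roll":-0.03},{"jaw":-1,"travel":[-80,30,0],"roll":-0.06},{"jaw":-1,"travel":[-120,45,0],"roll":-0.09},{"jaw":-1,"travel":[-160,60,0],"roll":-0.12},{"jaw":-1,"travel":[-200,72,0],"roll":-0.147},{"jaw":-1,"travel":[-220,79,0],"roll":-0.147},{"jaw":-1,"travel":[-220,79,-30],"roll":-0.147},{"jaw":-1,"travel":[-220,79,-30],"roll":-0.147}]'
python3 lan.py
```

```text
time_s: 20.7
position: [0.6531, 0.1472, 0.4272]
tool_rot: [[0.067, 0.998, 0.011], [0.998, -0.067, 0.001], [0.001, 0.011, -1.0]]
ft_force: [-0.3, 0.3, 0.5]
grip_width: 0.0684
gripper_force: 0.0
time_s: 21.5
position: [0.4325, 0.2262, 0.3882]
tool_rot: [[0.212, 0.977, -0.005], [0.977, -0.212, -0.001], [-0.003, -0.005, -1.0]]
ft_force: [0.0, 0.2, -0.1]
grip_width: 0.0854
gripper_force: 0.0
top 60 [0.4196 0.0691] 115.8 0.033 0.011 0.161
top 67 [0.6507 0.1468] 88.3 0.034 0.011 0.176
top 68 [0.6555 0.2449] 85.6 0.035 0.012 0.175
scene 16 [0.4184 0.0734] 116.4 0.025 0.007 0.16
scene 77 [0.6502 0.148 ] 86.4 0.035 0.01 0.174
scene 127 [0.654  0.2473] 88.5 0.034 0.01 0.175
21.6 [0.4339 0.2261 0.3908] yang -12.271699005423292 25.902727972002282
```

```bash
python3 look.py s5.png 130 310 140 275
```

```text
[0.43407421 0.22606618 0.39130676] [ 0.21190441 -0.3303709  -0.19114597] yang -12.286885358122415 [ 1.36192397e+01  1.63711913e+01  8.49776114e+01 -7.95796546e-04
  7.86230017e+01  2.59062793e+01]
```

View pics/s5.png

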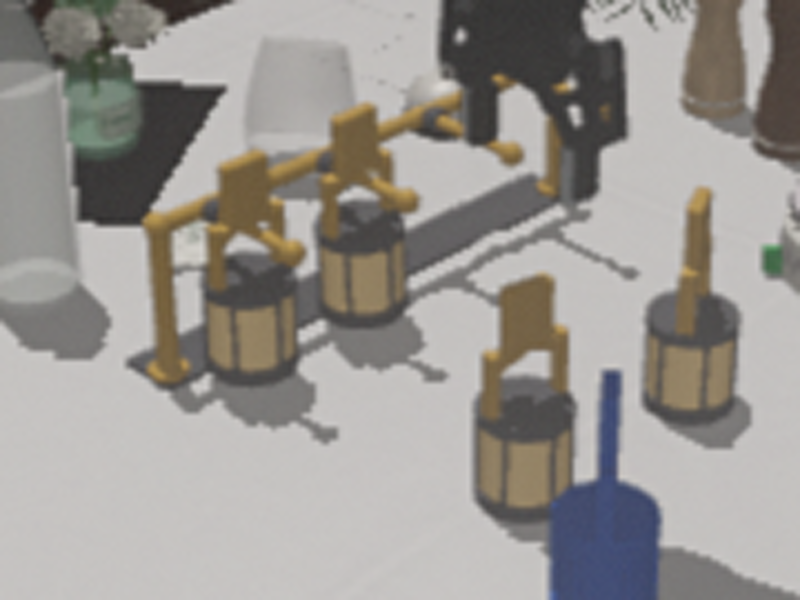

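Lanterns 1 and 2 hang on pegs 1 and 2. Lantern 3, at crop (525,390), seems to be where it was, with its plate shaded. I'll measure it with a looser colour limit.

```bash
python3 - <<'E'
from h import *
im,P=cloud('scene'); hsv=cv2.cvtColor(im,cv2.COLOR_RGB2HSV)
m=np.zeros((384,512),bool); m[195:225,240:258]=True
m&=(P[...,2]>.125)&(P[...,2]<.18)&(hsv[...,1]>90)
print(m.sum(),pca(P[m]),np.median(hsv[m],0),P[m].min(0),P[m].max(0))
E
```

```text
131 (array([0.43233985, 0.22756293]), np.float64(76.54153329310073), np.float64(0.032422011923325667), np.float64(0.008719605373027874)) [ 18. 102. 116.] [0.42625543 0.21046084 0.12505975] [0.4391214  0.24514346 0.16003617]
```

```bash
python3 -m creep '[{"jaw":-1,"travel":[0,0,-35],"roll":0},{"jaw":-1,"travel":[0,0,-70],"roll":0},{"jaw":-1,"travel":[0,0,-94],"roll":0},{"jaw":-1,"travel":[0,0,-94],"roll":0},{"jaw":1,"travel":[0,0,-94],"roll":0},{"jaw":1,"travel":[0,0,-94],"roll":0},{"jaw":1,"travel":[0,0,-94],"roll":0},{"jaw":1,"travel":[0,0,-94],"roll":0},{"jaw":1,"travel":[0,0,-94],"roll":0},{"jaw":1,"travel":[0,0,-94],"roll":0},{"jaw":1,"travel":[0,0,-79],"roll":0},{"jaw":1,"travel":[0,0,-64],"roll":0}]' 50
python3 -m creep '[{"jaw":1,"travel":[30,-5,0],"roll":0.04},{"jaw":1,"travel":[60,-10,0],"roll":0.08},{"jaw":1,"travel":[94,-25,0],"roll":0.12},{"jaw":1,"travel":[94,-55,0],"roll":0.148},{"jaw":1,"travel":[94,-85,0],"roll":0.148},{"jaw":1,"travel":[94,-115,0],"roll":0.148},{"jaw":1,"travel":[94,-145,0],"roll":0.148},{"jaw":1,"travel":[94,-171,0],"roll":0.148},{"jaw":1,"travel":[94,-171,0],"roll":0.148},{"jaw":1,"travel":[94,-171,0],"roll":0.148}]'
python3 look.py s6.png 130 310 140 275; python3 lan.py
```

```text
time_s: 22.9
position: [0.4334, 0.2261, 0.3268]
tool_rot: [[0.212, 0.977, -0.002], [0.977, -0.212, -0.0], [-0.001, -0.001, -1.0]]
ft_force: [-0.1, -0.2, -1.4]
grip_width: 0.0111
gripper_force: 51.1
time_s: 23.9
position: [0.5275, 0.055, 0.3266]
tool_rot: [[0.067, 0.998, -0.001], [0.998, -0.067, 0.0], [0.0, -0.001, -1.0]]
ft_force: [-0.2, 0.8, -1.5]
grip_width: 0.0111
gripper_force: 51.1
[0.52745549 0.05554886 0.32659298] [ 0.09522312 -0.39939752 -1.39418088] yang -3.782386860734065 [-6.79014293e+00  2.39594127e+01  8.47775913e+01  1.57917817e-02
  7.12936550e+01 -3.01282047e+00]
top 67 [0.6511 0.1467] 87.7 0.035 0.011 0.175
top 65 [0.6558 0.2452] 86.8 0.035 0.011 0.176
scene 119 [0.6547 0.2474] 86.7 0.032 0.009 0.176
scene 49 [0.6506 0.1487] 83.1 0.033 0.01 0.175
scene 23 [0.5263 0.057 ] 83.0 0.055 0.015 0.179
24.05 [0.5274 0.056  0.3266] yang -3.7175949916670397 -3.0236328114184032
```

View pics/s6.png

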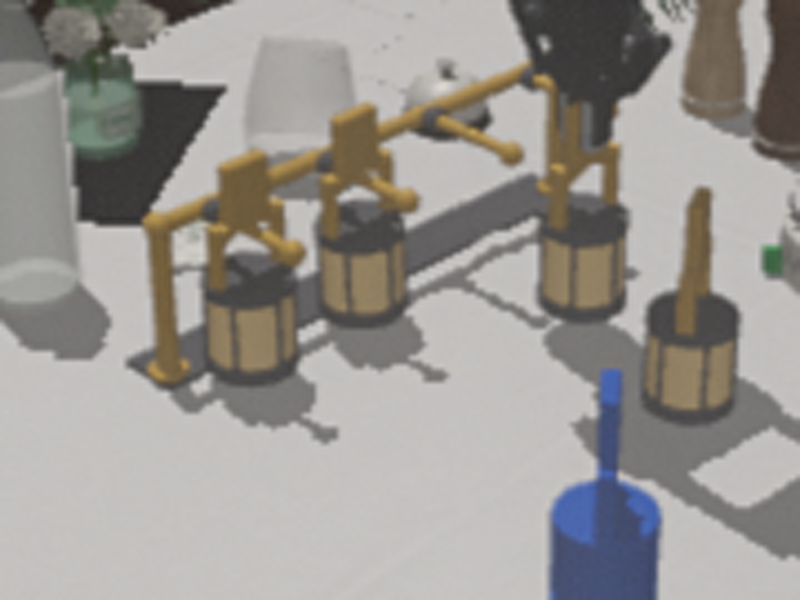

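The third lantern is held at crop (580,250) in front of peg 3, whose ball is at (510,152). I'll insert it.

```bash
python3 -m creep '[{"jaw":1,"travel":[20,-1,0],"roll":0},{"jaw":1,"travel":[40,-3,0],"roll":0},{"jaw":1,"travel":[48,-3,0],"roll":0},{"jaw":1,"travel":[56,-4,0],"roll":0},{"jaw":1,"travel":[64,-4,0],"roll":0},{"jaw":1,"travel":[72,-5,0],"roll":0},{"jaw":1,"travel":[80,-5,0],"roll":0},{"jaw":1,"travel":[80,-5,0],"roll":0}]'

```

```text
time_s: 24.85
position: [0.6082, 0.0501, 0.3266]
tool_rot: [[0.066, 0.998, 0.0], [0.998, -0.066, -0.0], [0.0, 0.0, -1.0]]
ft_force: [-0.3, -0.1, -0.9]
grip_width: 0.0115
gripper_force: 51.2
```

```bash
python3 -m creep '[{"jaw":1,"travel":[13,-1,0],"roll":0},{"jaw":1,"travel":[26,-2,0],"roll":0},{"jaw":1,"travel":[39,-3,0],"roll":0},{"jaw":1,"travel":[39,-3,0],"roll":0},{"jaw":1,"travel":[39,-3,-5],"roll":0},{"jaw":1,"travel":[39,-3,-9],"roll":0},{"jaw":1,"travel":[39,-3,-12],"roll":0},{"jaw":1,"travel":[39,-3,-14],"roll":0},{"jaw":1,"travel":[39,-3,-16],"roll":0},{"jaw":1,"travel":[39,-3,-16],"roll":0}]'
```

```text
time_s: 25.85
position: [0.6462, 0.0473, 0.3119]
tool_rot: [[0.066, 0.998, 0.001], [0.998, -0.066, -0.0], [-0.0, 0.001, -1.0]]
ft_force: [-4.1, -0.3, 6.1]
grip_width: 0.0115
gripper_force: 52.2
```

```bash
python3 -m creep '[{"jaw":0.7,"travel":[0,0,0],"roll":0},{"jaw":0.5,"travel":[0,0,0],"roll":0},{"jaw":0.2,"travel":[0,0,0],"roll":0},{"jaw":-0.2,"travel":[0,0,0],"roll":0},{"jaw":-0.6,"travel":[0,0,0],"roll":0},{"jaw":-0.6,"travel":[0,0,0],"roll":0},{"jaw":-0.6,"travel":[0,0,0],"roll":0},{"jaw":-0.6,"travel":[0,0,30],"roll":0},{"jaw":-0.6,"travel":[0,0,70],"roll":0},{"jaw":-0.6,"travel":[0,0,110],"roll":0},{"jaw":-0.6,"travel":[0,0,110],"roll":0}]'
python3 -m creep '[{"jaw":-1,"travel":[-40,4,0],"roll":0.10},{"jaw":-1,"travel":[-80,8,0],"roll":0.2},{"jaw":-1,"travel":[-120,12,0],"roll":0.3},{"jaw":-1,"travel":[-160,16,0],"roll":0.4},{"jaw":-1,"travel":[-200,20,0],"roll":0.5},{"jaw":-1,"travel":[-227,24,0],"roll":0.511},{"jaw":-1,"travel":[-227,24,-30],"roll":0.511},{"jaw":-1,"travel":[-227,24,-30],"roll":0.511}]'
sed -i 's/>110)&(hsv\[...,2\]>50)/>90)\&(hsv[...,2]>50)/' h.py; python3 lan.py
```

```text
time_s: 26.95
position: [0.6462, 0.0473, 0.427]
tool_rot: [[0.066, 0.998, 0.011], [0.998, -0.066, -0.001], [-0.0, 0.011, -1.0]]
ft_force: [-0.3, -0.4, -0.2]
grip_width: 0.0679
gripper_force: 0.0
time_s: 27.75
position: [0.4184, 0.0713, 0.3886]
tool_rot: [[-0.431, 0.903, -0.005], [0.903, 0.431, 0.001], [0.003, -0.004, -1.0]]
ft_force: [-1.2, -0.2, 0.5]
grip_width: 0.0856
gripper_force: 0.0
top 77 [ 0.6727 -0.3086] 39.7 0.037 0.025 0.151
top 69 [0.6556 0.2449] 86.3 0.035 0.012 0.175
top 71 [0.6506 0.1468] 88.3 0.035 0.01 0.175
top 70 [0.6438 0.0466] 88.2 0.033 0.012 0.178
scene 36 [0.4594 0.0974] 117.2 0.029 0.008 0.161
scene 110 [0.6431 0.0469] 86.1 0.037 0.01 0.176
scene 142 [0.6559 0.2474] 83.2 0.033 0.011 0.175
scene 123 [0.6504 0.1498] 85.8 0.036 0.01 0.177
27.85 [0.4199 0.0711 0.3909] yang 25.488660945771162 -31.89670286008492
```

Lantern 4 has been knocked to (0.459, 0.096). I'll follow it and check once more with the arm clear of the top view.

```bash
python3 -m creep '[{"jaw":-1,"travel":[0,-40,0],"roll":0},{"jaw":-1,"travel":[0,-80,0],"roll":0},{"jaw":-1,"travel":[0,-80,0],"roll":0}]'; python3 lan.py | grep -v 0.6
```

```text
time_s: 28.15
position: [0.4205, -0.0122, 0.3916]
tool_rot: [[-0.426, 0.904, 0.001], [0.904, 0.426, -0.001], [-0.002, 0.001, -1.0]]
ft_force: [-0.1, 0.9, 1.2]
grip_width: 0.0851
gripper_force: 0.0
top 67 [0.4614 0.0922] 114.7 0.034 0.012 0.161
scene 21 [ 0.5786 -0.2798] 36.1 0.03 0.017 0.163
scene 38 [0.4592 0.0975] 114.2 0.028 0.007 0.163
28.25 [ 0.4201 -0.0095  0.3913] yang 25.377764959886374 -42.91894530191935
```

```bash
python3 -m creep '[{"jaw":-1,"travel":[20,40,0],"roll":0},{"jaw":-1,"travel":[40,80,0],"roll":0},{"jaw":-1,"travel":[40,104,0],"roll":0},{"jaw":-1,"travel":[40,104,0],"roll":0},{"jaw":-1,"travel":[40,104,0],"roll":0},{"jaw":-1,"travel":[40,104,-35],"roll":0},{"jaw":-1,"travel":[40,104,-70],"roll":0},{"jaw":-1,"travel":[40,104,-94],"roll":0},{"jaw":-1,"travel":[40,104,-94],"roll":0}]' 
python3 -m creep '[{"jaw":1,"travel":[0,0,0],"roll":0},{"jaw":1,"travel":[0,0,0],"roll":0},{"jaw":1,"travel":[0,0,0],"roll":0},{"jaw":1,"travel":[0,0,0],"roll":0},{"jaw":1,"travel":[0,0,0],"roll":0},{"jaw":1,"travel":[0,0,0],"roll":0},{"jaw":1,"travel":[0,0,15],"roll":0},{"jaw":1,"travel":[0,0,30],"roll":0},{"jaw":1,"travel":[0,0,30],"roll":0}]' 50
```

```text
time_s: 29.15
position: [0.4591, 0.0946, 0.2947]
tool_rot: [[-0.43, 0.903, -0.006], [0.903, 0.43, 0.0], [0.003, -0.005, -1.0]]
ft_force: [0.8, 0.8, 1.0]
grip_width: 0.085
gripper_force: 0.0
time_s: 30.05
position: [0.4597, 0.0952, 0.3279]
tool_rot: [[-0.431, 0.903, 0.003], [0.903, 0.431, -0.0], [-0.001, 0.002, -1.0]]
ft_force: [0.2, -0.6, -1.8]
grip_width: 0.0109
gripper_force: 50.9
```

```bash
python3 -m creep '[{"jaw":1,"travel":[10,-20,0],"roll":-0.08},{"jaw":1,"travel":[20,-40,0],"roll":-0.16},{"jaw":1,"travel":[30,-60,0],"roll":-0.24},{"jaw":1,"travel":[40,-80,0],"roll":-0.32},{"jaw":1,"travel":[50,-100,0],"roll":-0.40},{"jaw":1,"travel":[61,-120,0],"roll":-0.48},{"jaw":1,"travel":[61,-139,0],"roll":-0.511},{"jaw":1,"travel":[61,-139,0],"roll":-0.511},{"jaw":1,"travel":[61,-139,0],"roll":-0.511}]'
python3 look.py s7.png 150 330 130 265
```

```text
time_s: 30.95
position: [0.5203, -0.0438, 0.3259]
tool_rot: [[0.066, 0.998, -0.002], [0.998, -0.066, 0.001], [0.001, -0.002, -1.0]]
ft_force: [0.2, -0.1, -1.6]
grip_width: 0.0112
gripper_force: 50.9
[ 0.52029286 -0.04336263  0.32612009] [-0.12559711  0.50073935 -2.30305482] yang -3.745560690604087 [-1.77725743e+01  2.32408836e+01  8.61055240e+01  1.49878145e-02
  7.07284387e+01 -1.40319502e+01]
```

View pics/s7.png

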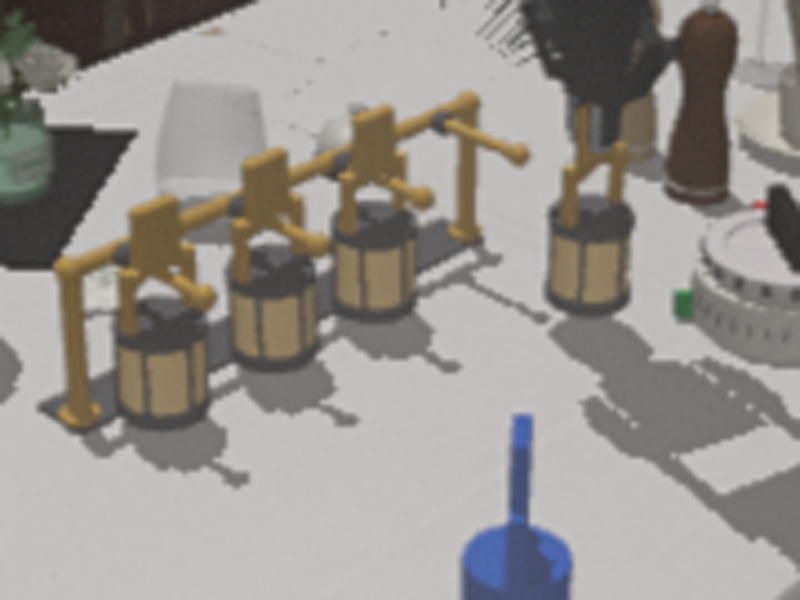

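Three lanterns hang, and the fourth, at crop (590,250), faces peg 4 (ball at (518,152)). I'll insert it.

```bash
python3 -m creep '[{"jaw":1,"travel":[20,-1,0],"roll":0},{"jaw":1,"travel":[40,-3,0],"roll":0},{"jaw":1,"travel":[48,-3,0],"roll":0},{"jaw":1,"travel":[56,-4,0],"roll":0},{"jaw":1,"travel":[64,-4,0],"roll":0},{"jaw":1,"travel":[72,-5,0],"roll":0},{"jaw":1,"travel":[80,-5,0],"roll":0},{"jaw":1,"travel":[80,-5,0],"roll":0}]'

```

```text
time_s: 31.8
position: [0.6012, -0.0489, 0.3266]
tool_rot: [[0.066, 0.998, 0.0], [0.998, -0.066, -0.0], [-0.0, 0.0, -1.0]]
ft_force: [0.3, -0.2, -2.4]
grip_width: 0.0112
gripper_force: 51.0
```

```bash
python3 -m creep '[{"jaw":1,"travel":[13,-1,0],"roll":0},{"jaw":1,"travel":[26,-2,0],"roll":0},{"jaw":1,"travel":[39,-3,0],"roll":0},{"jaw":1,"travel":[39,-3,0],"roll":0},{"jaw":1,"travel":[39,-3,-5],"roll":0},{"jaw":1,"travel":[39,-3,-9],"roll":0},{"jaw":1,"travel":[39,-3,-12],"roll":0},{"jaw":1,"travel":[39,-3,-14],"roll":0},{"jaw":1,"travel":[39,-3,-16],"roll":0},{"jaw":1,"travel":[39,-3,-16],"roll":0}]'
```

```text
time_s: 32.8
position: [0.6391, -0.0517, 0.3123]
tool_rot: [[0.066, 0.998, 0.001], [0.998, -0.066, -0.0], [-0.0, 0.001, -1.0]]
ft_force: [-5.0, 1.0, 8.1]
grip_width: 0.0115
gripper_force: 52.4
```

```bash
python3 -m creep '[{"jaw":0.7,"travel":[0,0,0],"roll":0},{"jaw":0.5,"travel":[0,0,0],"roll":0},{"jaw":0.2,"travel":[0,0,0],"roll":0},{"jaw":-0.2,"travel":[0,0,0],"roll":0},{"jaw":-0.6,"travel":[0,0,0],"roll":0},{"jaw":-0.6,"travel":[0,0,0],"roll":0},{"jaw":-0.6,"travel":[0,0,0],"roll":0},{"jaw":-0.6,"travel":[0,0,30],"roll":0},{"jaw":-0.6,"travel":[0,0,70],"roll":0},{"jaw":-0.6,"travel":[0,0,110],"roll":0},{"jaw":-0.6,"travel":[0,0,110],"roll":0}]'
python3 -m creep '[{"jaw":-1,"travel":[-30,-10,0],"roll":-0.14},{"jaw":-1,"travel":[-60,-20,0],"roll":-0.28},{"jaw":-1,"travel":[-90,-30,0],"roll":-0.42},{"jaw":-1,"travel":[-120,-30,0],"roll":-0.56},{"jaw":-1,"travel":[-150,-30,0],"roll":-0.70},{"jaw":-1,"travel":[-180,-30,0],"roll":-0.84},{"jaw":-1,"travel":[-200,-30,0],"roll":-0.98},{"jaw":-1,"travel":[-218,-30,0],"roll":-1.12},{"jaw":-1,"travel":[-218,-30,0],"roll":-1.26},{"jaw":-1,"travel":[-218,-30,0],"roll":-1.40},{"jaw":-1,"travel":[-218,-30,0],"roll":-1.54},{"jaw":-1,"travel":[-218,-30,0],"roll":-1.68}]'
python3 look.py s8.png 150 330 130 265; python3 lan.py | grep 0.6; python3 wheel2.py | grep -v '^\['
```

```text
time_s: 33.9
position: [0.6393, -0.0516, 0.4269]
tool_rot: [[0.066, 0.998, 0.011], [0.998, -0.066, -0.003], [-0.002, 0.011, -1.0]]
ft_force: [0.3, -0.0, -0.5]
grip_width: 0.0683
gripper_force: 0.0
time_s: 35.1
position: [0.4214, -0.0818, 0.4204]
tool_rot: [[0.984, -0.18, -0.0], [-0.18, -0.984, 0.0], [-0.0, -0.0, -1.0]]
ft_force: [-0.2, 0.3, -0.5]
grip_width: 0.0855
gripper_force: 0.0
[ 0.42137814 -0.08177879  0.42034486] [ 0.51461839 -0.09230393  0.17737469] yang -100.76586826930757 [-2.68704973e+01  8.82623946e+00  9.01366211e+01  2.34903444e-03
  8.10626302e+01  7.38950036e+01]
top 83 [ 0.672  -0.3094] 47.4 0.036 0.026 0.152
top 71 [ 0.6369 -0.0558] 87.3 0.036 0.012 0.175
top 69 [0.6439 0.0464] 87.6 0.033 0.011 0.175
top 70 [0.6508 0.1469] 87.8 0.035 0.011 0.179
top 70 [0.6555 0.2448] 87.1 0.034 0.011 0.176
scene 137 [0.6555 0.2481] 85.1 0.034 0.012 0.176
scene 124 [0.6502 0.1492] 84.7 0.035 0.013 0.176
scene 110 [0.6439 0.0487] 85.1 0.036 0.011 0.176
scene 94 [ 0.637 -0.052] 85.2 0.035 0.012 0.177
bar [ 0.4199 -0.1567] 138.59911098157784 0.07130636749357744 0.014358182158893017
bar [ 0.3927 -0.1333] 56.772525035291565 0.006849277661857061 0.003037776721863918
c [ 0.4063 -0.145 ]
red 137.83781093836228 1.7672961714518156 3
green 28.57978455235327 0.0770677615485933 10
red nan nan 0
green nan nan 0wheel2.py:14: RuntimeWarning: Mean of empty slice.
  red=box&((hsv[...,0]<8)|(hsv[...,0]>172))&(hsv[...,1]>110); print('red',A[red].mean(),A[red].std(),red.sum())
  ret = ret.dtype.type(ret / rcount)
  ret = _var(a, axis=axis, dtype=dtype, out=out, ddof=ddof,
  arrmean = um.true_divide(arrmean, div, out=arrmean,
  ret = ret.dtype.type(ret / rcount)
wheel2.py:15: RuntimeWarning: Mean of empty slice.
  g=box&(hsv[...,0]>45)&(hsv[...,0]<85)&(hsv[...,1]>80); print('green',A[g].mean(),np.c_[A,r,Z.ravel().reshape(A.shape)][0,0] if 0 else r[g].mean(),g.sum())
```

View pics/s8.png

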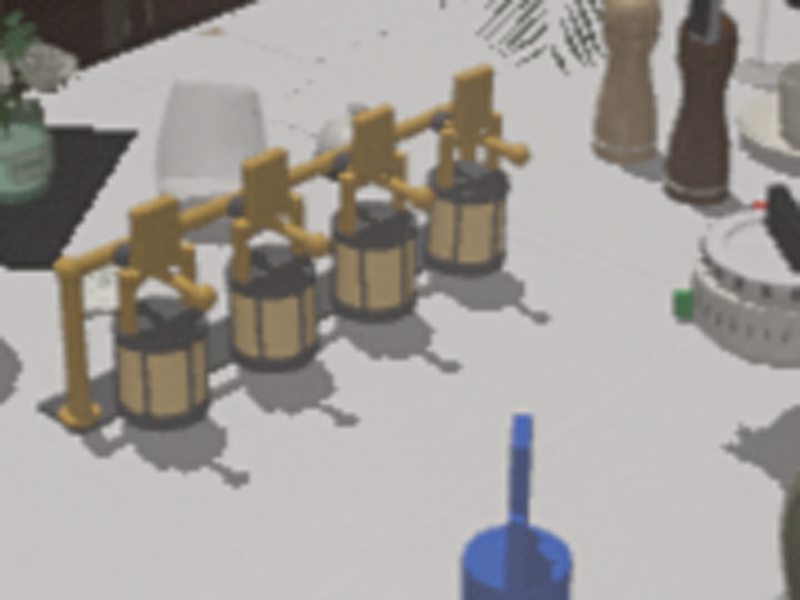

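All four lanterns hang on their own pegs, with the ball ends in front (crop (203,297), (317,243), (423,197), (518,152)). Now the wheel.

```bash
python3 -m creep '[{"jaw":-1,"travel":[0,-30,0],"roll":-0.14},{"jaw":-1,"travel":[0,-60,0],"roll":-0.28},{"jaw":-1,"travel":[0,-75,0],"roll":-0.42},{"jaw":-1,"travel":[0,-75,0],"roll":-0.53},{"jaw":-1,"travel":[0,-75,0],"roll":-0.53},{"jaw":-1,"travel":[0,-75,-40],"roll":-0.53},{"jaw":-1,"travel":[0,-75,-80],"roll":-0.53},{"jaw":-1,"travel":[0,-75,-115],"roll":-0.53},{"jaw":-1,"travel":[0,-75,-150],"roll":-0.53},{"jaw":-1,"travel":[0,-75,-178],"roll":-0.53},{"jaw":-1,"travel":[0,-75,-178],"roll":-0.53},{"jaw":-1,"travel":[0,-75,-178],"roll":-0.53}]'
python3 -m creep '[{"jaw":1,"travel":[0,0,0],"roll":0},{"jaw":1,"travel":[0,0,0],"roll":0},{"jaw":1,"travel":[0,0,0],"roll":0},{"jaw":1,"travel":[0,0,0],"roll":0},{"jaw":1,"travel":[0,0,0],"roll":0},{"jaw":1,"travel":[0,0,0],"roll":0}]' 40
```

```text
time_s: 36.5
position: [0.4218, -0.1568, 0.2433]
tool_rot: [[0.764, -0.646, 0.0], [-0.646, -0.764, 0.0], [0.0, -0.0, -1.0]]
ft_force: [-0.4, -0.3, 1.2]
grip_width: 0.0857
gripper_force: 0.0
time_s: 37.1
position: [0.4213, -0.1572, 0.2432]
tool_rot: [[0.762, -0.648, -0.0], [-0.648, -0.762, -0.001], [0.0, 0.001, -1.0]]
ft_force: [-4.4, -3.4, 6.0]
grip_width: 0.0152
gripper_force: 40.8
```

```bash
python3 -m creep '[{"jaw":1,"travel":[0,0,0],"roll":0.13},{"jaw":1,"travel":[0,0,0],"roll":0.26},{"jaw":1,"travel":[0,0,0],"roll":0.39},{"jaw":1,"travel":[0,0,0],"roll":0.52},{"jaw":1,"travel":[0,0,0],"roll":0.65},{"jaw":1,"travel":[0,0,0],"roll":0.78},{"jaw":1,"travel":[0,0,0],"roll":0.91},{"jaw":1,"travel":[0,0,0],"roll":1.04},{"jaw":1,"travel":[0,0,0],"roll":1.17},{"jaw":1,"travel":[0,0,0],"roll":1.30},{"jaw":1,"travel":[0,0,0],"roll":1.436},{"jaw":1,"travel":[0,0,0],"roll":1.436}]'
python3 -m creep '[{"jaw":-1,"travel":[0,0,0],"roll":0},{"jaw":-1,"travel":[0,0,0],"roll":0},{"jaw":-1,"travel":[0,0,0],"roll":0},{"jaw":-1,"travel":[0,0,0],"roll":0},{"jaw":-1,"travel":[0,0,40],"roll":0},{"jaw":-1,"travel":[0,0,80],"roll":0},{"jaw":-1,"travel":[0,0,110],"roll":0},{"jaw":-1,"travel":[-40,40,110],"roll":0},{"jaw":-1,"travel":[-80,80,110],"roll":0},{"jaw":-1,"travel":[-100,120,110],"roll":0},{"jaw":-1,"travel":[-100,170,110],"roll":0},{"jaw":-1,"travel":[-100,200,110],"roll":0}]'
python3 wheel.py w2.png; python3 wheel2.py | grep -v '^\['
```

```text
time_s: 38.3
position: [0.4213, -0.158, 0.2432]
tool_rot: [[0.742, 0.671, -0.0], [0.671, -0.742, -0.004], [-0.003, 0.002, -1.0]]
ft_force: [-6.9, -10.4, 3.7]
grip_width: 0.0155
gripper_force: 40.5
time_s: 39.5
position: [0.32, 0.0452, 0.353]
tool_rot: [[0.745, 0.667, 0.001], [0.667, -0.745, 0.0], [0.001, 0.0, -1.0]]
ft_force: [0.4, -1.1, -0.1]
grip_width: 0.0849
gripper_force: 0.0
centre by hull ellipse ((421.8844909667969, -155.62620544433594), (120.38402557373047, 130.041259765625), 133.15774536132812)
bar [ 0.41998748 -0.15601976] -137.93632690865778 0.06763098661523284 0.014500177573086876
red [ 0.46997464 -0.11160634  0.06281279] [321.75 206.5 ]
green [ 0.47250664 -0.1081707   0.0240194 ] [319. 207.]
39.55
bar [ 0.4199 -0.1567] 138.59911098157784 0.07130636749357744 0.014358182158893017
bar [ 0.4201 -0.1562] -137.364182227438 0.06767840635944446 0.014290203044766997
c [ 0.42   -0.1564]
red 139.6127256607307 2.8772207803782686 18
green 41.85634597444335 0.07247991653558719 10
red 41.692663767954684 1.377126379591119 8
green 43.12855491802954 0.07138845143987786 3
```

View pics/w2.png

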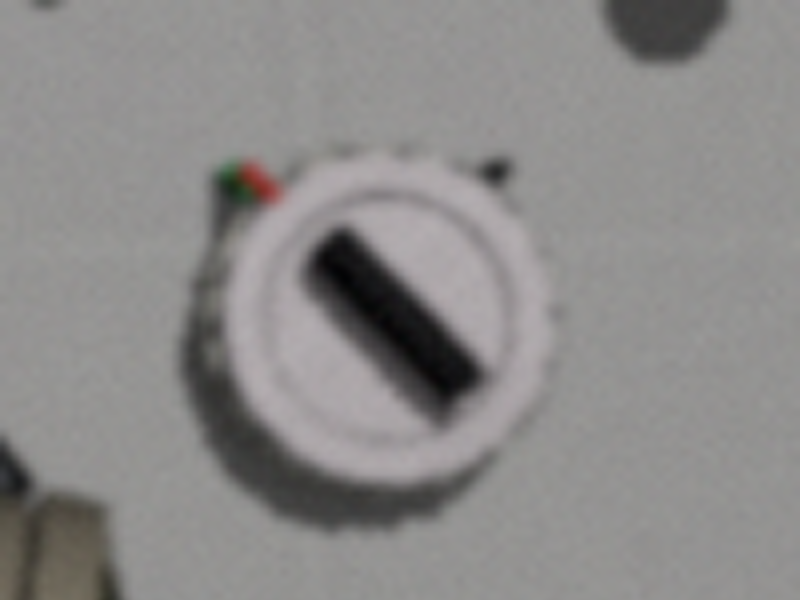

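The red pointer, at crop (260,183), sits over the green mark at (235,182), allowing for the pointer being higher. I'll cross-check with the scene camera, then hand in.

```bash
python3 look.py s9.png 290 350 155 200; python3 lan.py | grep 0.6; python3 - <<'E'
from h import *
im,P=cloud('scene'); hsv=cv2.cvtColor(im,cv2.COLOR_RGB2HSV); rel=P[...,:2]-[.4205,-.155]; r=np.hypot(rel[...,0],rel[...,1]); A=np.degrees(np.arctan2(rel[...,1],rel[...,0])); b=(r>.06)&(r<.085)
for n,m in(('red',b&((hsv[...,0]<8)|(hsv[...,0]>172))&(hsv[...,1]>110)),('green',b&(hsv[...,0]>45)&(hsv[...,0]<85)&(hsv[...,1]>90))): print(n,m.sum(),A[m].mean(),P[m].mean(0))
E
```

```text
[0.32098947 0.04482415 0.35284546] [0.17036476 0.32261132 0.17005434] yang -47.844667843962846 [-1.33075856e+01  1.89795740e+00  1.10713823e+02  4.01962903e-03
  6.73665076e+01  3.45355339e+01]
top 76 [ 0.6722 -0.3087] 43.7 0.036 0.026 0.152
top 70 [ 0.637  -0.0556] 86.4 0.036 0.012 0.175
top 67 [0.6438 0.0465] 87.6 0.033 0.011 0.175
top 68 [0.6508 0.1468] 88.5 0.034 0.01 0.173
top 66 [0.6553 0.2447] 84.8 0.035 0.011 0.174
scene 125 [0.651 0.149] 82.7 0.034 0.01 0.176
scene 137 [0.6551 0.2459] 87.0 0.035 0.013 0.177
scene 109 [0.6438 0.0471] 84.6 0.037 0.012 0.177
scene 91 [ 0.6367 -0.0518] 82.2 0.031 0.014 0.178
red 2 36.88199964569968 [ 0.47007887 -0.11775087  0.06396676]
green 1 44.07272150656254 [ 0.47215358 -0.10499186  0.02744016]
```

View pics/s9.png

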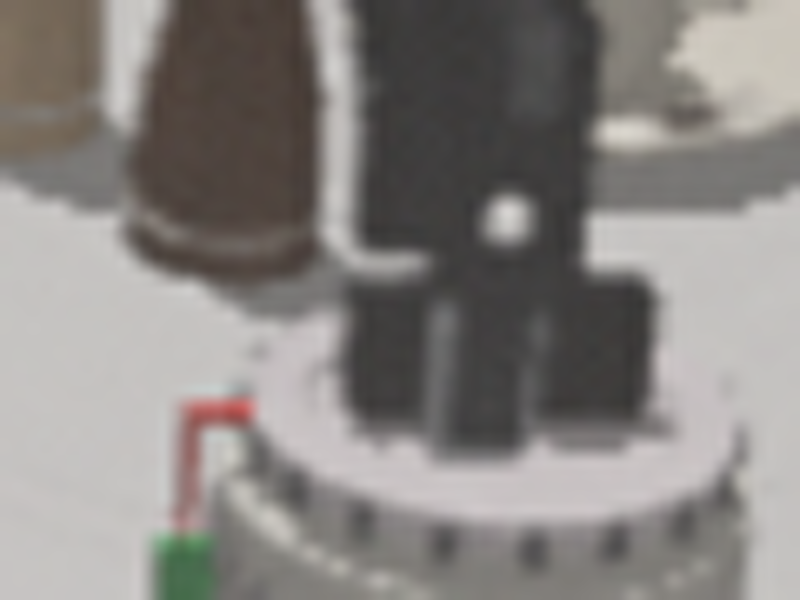

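The pointer's tip (crop (187,520)) is centred over the green block (185,565), and all four lanterns hang.

```bash
python3 -c "from rig import close_job; print(close_job())"
```

```text
the job is handed in; nothing more can be done
None
```

The job is handed in: I turned the wheel to off, hung all four lanterns one to a peg with the ball ends in front, then turned the wheel to green; I left the mills and the blue look-alike alone.

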